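# Glue-up of a sculpture base in the sprung weight press

### The arm

A 7-joint arm with a two-finger parallel gripper is mounted at the origin on the work surface. World frame = base frame: x ahead of the robot, y to its left, z up, the work surface at z = 0. Lengths are in m, angles in rad, forces in N, time in s.
With the tool pointing down it reaches from about 0.4 to 0.925 m from the base axis. Payload 5.6 kg.
Tool frame: the origin (TCP) lies between the finger pads; the fingertips stand 19 mm ahead of it and the grasp point (between the pads) is the TCP; z points along the fingers, y is the line along which they close (so a half turn about z gives the same grasp; the last joint's range is limited). The gripper opens to 85 mm and grips with 20 to 120 N. Pads are 22 mm wide; open, the fingers measure 114 mm over their backs; the gripper's body (76 mm by 85 mm) begins 54 mm behind the grasp point. The pads swing forward as they close: fully open they stand 13 mm farther back than shut.
Start: joints at [-1.172, 0.468, -0.012, 1.603, 0.006, 1.071, -0.056], TCP at [0.278, 0.588, 0.25] pointing down, gripper open.
Joint ranges: [-2.53, 2.53], [-0.31, 2.02], [-1.57, 1.55], [0.28, 2.44], [-1.29, 4.43], [0.15, 1.84], [-2.92, 2.92]. Speed limits (rad/s): [2.57, 2.57, 3.14, 3.14, 3.14, 3.14, 3.14].

### API

Orientations are given as a unit quaternion [x, y, z, w].
In Python, from workcell import robot gives the robot as it stands. The module is installed in compiled form; this text tells all that it offers.
- The arm moves only by the tool apply_moves, never from a script. Its argument "targets" is a list of rows, each a list of 7 numbers: the closure, from -1 (fully open) to 1 (shut), then the shift along the tool's x, y, z normalised to -1 to 1, where 1 is 0.3 m, then the turn, a rotation vector about the tool's x, y, z normalised to -1 to 1, where 1 is 180 degrees. In form: [[jaw, dx, dy, dz, ax, ay, az], ...]. A call has 1 to 12 rows; each row is the pose to reach, as a shift and turn from the pose commanded when the call began, along the tool's axes at that moment, turning the shorter way round; what a row does not reach only later rows make up. A row lasts 1/12 s, in which the tool goes at most 41.7 mm and 7.16 degrees, less where a joint would pass 70% of its speed; a pose out of reach is approached as far as the arm can. A call with a number of a shift or a turn outside -1 to 1 is refused whole. A call with a gripper value outside its range is refused whole. The fingers move at their own pace and stop on an object; "grip_force" is the grip in N (left out, the last holds). Time passes only in rows, so rows that repeat a pose let the fingers close. It gives the time, the measured TCP pose, the force, the opening and the grip force at its end, in the units of the state.
- robot.observe(): the state, without advancing time (a new reading comes with each control period).
- robot.read_camera(name): name is "scene" or "top" or "wrist"; returns a dict with "img" (400x640x3 uint8, red, green, blue), "z_map" (400x640 float32, m along the optical axis (not along the pixel's ray), 0 where there is no reading), "K" (3x3 intrinsics, pixels), "world_from_camera" (4x4, takes a point from camera to world coordinates). Camera axes: x right, y up, looking along -z (the intrinsics and any distortion apply to the point x, -y, -z); pixel columns grow to the right and rows downward; lengths in m; the calibration is good to about 2 mm. A picture is of the moment at which its call begins.
- robot.close_job(): hands the job in; it is judged then, once.
The state is a dict: "clock": time; "q": joint angles; "joint_vel": joint speeds; "tau": joint torques, N m; "tool_pos": TCP position; "eef_rot": TCP orientation; "contact_force": force on the tool from outside, world axes, zero at the start; "torque": the same for the moment, N m; "width": finger opening in m; "grip_force": force on a finger pad.
Only numpy, scipy, OpenCV 4.12 (cv2) and the standard library are available. Lean on these libraries where they do the work, as an engineer would, in place of code of your own. Each camera call takes 0.05 s, during which the arm holds its last target. There are 200 camera calls.

### The job

Take the iron weight that was left in the pocket of the sprung press out and lay it on the black rubber mat, then build the sculpture base squarely inside the pocket from the bottom up: the thick dark wooden block, then every aluminium spacer plate there is (one or two), then the terracotta cap slab, all flat and in line with the pocket. Finally lay iron weights on the cap, as many as it takes (any of them, the first one too), until the press's black pointer stands between its two brass marks; take weights off again if it sinks too far, and leave unused weights off the press.

Things in the scene. Friction and masses are not known exactly. Their poses are not given: they have to be found in the camera images.
- pocket (a point): centre of the pocket floor, x along the pocket, y across, z up; sinks with the platform. Pocket 144 x 64 mm inside, between four plywood L-shaped corner posts, 8 mm thick, 72 mm high above the floor, that leave gaps of 96 mm in the middle of each long side (for the fingers) and 32 mm in each short side; posts sink too
- fixture: grey base plate of the sprung press, 210 x 100 x 12 mm, fixed; origin at the centre of its underside, below the pocket's centre, x along the pocket. On it an aluminium platform (180 x 100 mm) with the pocket sinks straight down under load, about 14 mm per kg (spring 700 N/m, 56 mm of travel to its stops); pocket floor about 82 mm above the table when empty
- pointer (a point): middle of the black pointer bar (70 mm wide, 4 mm thick) at the pocket's +x end, 122 mm from the pocket's centre; it sinks with the platform. Behind it are two white upright strips, up to 88 mm above the table
- mark (a point): the point midway between the two brass marks (horizontal bars on the white strips, 15 mm clear gap between them); set to a different height each time and it stays there. The pointer is right when it lies wholly between the bars, that is its middle is within 5.5 mm of this height
- block: dark wooden block, 140 x 60 x 44 mm (own x, y, z), 0.26 kg, origin at the centre of its underside; lies flat on the table
- spacer1: aluminium spacer plate, 140 x 60 x 12 mm, 0.27 kg, origin at the centre of its underside; lies flat on the table; may be absent
- spacer2: second aluminium spacer plate, the same as the other; may be absent
- cap: terracotta (fired clay) cap slab, 140 x 60 x 18 mm, 0.35 kg, origin at the centre of its underside; lies flat on the table
- weight0: plain dark iron bar weight, 70 x 40 x 25 mm (own x, y, z), about 0.5 kg (0.45 to 0.58); origin at the centre of its underside; at the start it lies lengthwise on the pocket floor
- mat: black rubber mat fixed on the table, 150 x 80 x 4 mm, empty, origin at the centre of its underside
- weight1: plain dark iron bar weight, 70 x 40 x 25 mm (own x, y, z), about 0.5 kg (0.45 to 0.58); origin at the centre of its underside; lies flat on the table; may be absent
- weight2: plain dark iron bar weight, 70 x 40 x 25 mm (own x, y, z), about 0.5 kg (0.45 to 0.58); origin at the centre of its underside; lies flat on the table; may be absent
- weight3: plain dark iron bar weight, 70 x 40 x 25 mm (own x, y, z), about 0.5 kg (0.45 to 0.58); origin at the centre of its underside; lies flat on the table; may be absent
- weight4: plain dark iron bar weight, 70 x 40 x 25 mm (own x, y, z), about 0.5 kg (0.45 to 0.58); origin at the centre of its underside; lies flat on the table; may be absent
Things that resemble listed ones, but are neither listed nor needed, are in the scene too. What is shaped like the weight0 but pink is not meant.

How it is judged:
By the outcome, as a careful person would: the job done as asked, in the order asked, and still so for the second after the job is handed in, with the robot touching nothing.
Of spacer1, spacer2 only 1 to 2 are there at a start; the rules pass over those that are not, and their reading is None.
Of weight1, weight2, weight3, weight4 only 3 to 4 are there at a start; the rules pass over those that are not, and their reading is None.
At some moment in a run one of block, cap, spacer1, spacer2, weight1, weight2, weight3, weight4 may be knocked a few centimetres aside while the robot is not near it.
Once in a run the grip may slacken for a moment while it holds something.
It also fails if it takes over 210 s, if anything falls off the work surface, if the arm or the gripper's body presses on something with over 40 N, if the wrist force passes 120 N, or if a joint passes its speed limit or range.

## Working session

There is one attempt and no reset: what is moved stays moved. The work goes in short steps, Python scripts to look and compute and a tool call to move; the robot and the scene stay as the last step left them, time stands still between calls to the robot, and variables do not carry over. Pictures are saved under pics/ and viewed, at most 14 in all, crops included, and the job is handed in when it is done.

Besides the shell and the picture viewer there is one more tool, called after "Call:" by a JSON object that holds its "fn" and its "kwargs". apply_moves: Moves the arm, as the interface text tells. Its arguments: {"type":"object","properties":{"targets":{"type":"array","items":{"type":"array","items":{"type":"number"}}},"grip_force":{"type":"number"}},"required":["targets"]}

```bash
mkdir -p pics; ls
python3 - <<'E'
from workcell import robot
import cv2,numpy as np
s=robot.observe();print({k:np.round(v,3).tolist() for k,v in s.items()})
for n in ("top","scene"):
    c=robot.read_camera(n);np.savez(f"pics/{n}0.npz",**c);cv2.imwrite(f"pics/{n}0.png",c["img"][:,:,::-1])
    print(n,c["K"].round(1).tolist(),c["world_from_camera"].round(3).tolist(),(c["z_map"]>0).mean())
E
```

```text
pics
{'clock': 0.0, 'q': [-1.172, 0.468, -0.012, 1.604, 0.006, 1.071, -0.056], 'joint_vel': [-0.0, 0.001, 0.001, -0.0, -0.002, 0.001, -0.0], 'tau': [0.001, -53.238, 0.022, -25.131, 0.011, 0.008, 0.0], 'tool_pos': [0.278, 0.587, 0.249], 'eef_rot': [0.219, 0.976, -0.001, -0.0], 'contact_force': [-0.524, 0.259, -0.198], 'torque': [-0.01, -0.031, 0.045], 'grip_force': 0.0, 'width': 0.086}
top [[367.4, 0.0, 320.5], [0.0, 367.4, 203.7], [0.0, 0.0, 1.0]] [[-0.016, 0.998, -0.059, 0.476], [-1.0, -0.018, -0.024, -0.02], [-0.025, 0.059, 0.998, 1.042], [0.0, 0.0, 0.0, 1.0]] 0.99584765625
scene [[435.5, 0.0, 320.9], [0.0, 435.5, 199.3], [0.0, 0.0, 1.0]] [[0.853, -0.432, 0.294, 0.856], [0.523, 0.71, -0.472, -0.499], [-0.005, 0.556, 0.831, 0.972], [0.0, 0.0, 0.0, 1.0]] 0.9959609375
```

View pics/top0.png

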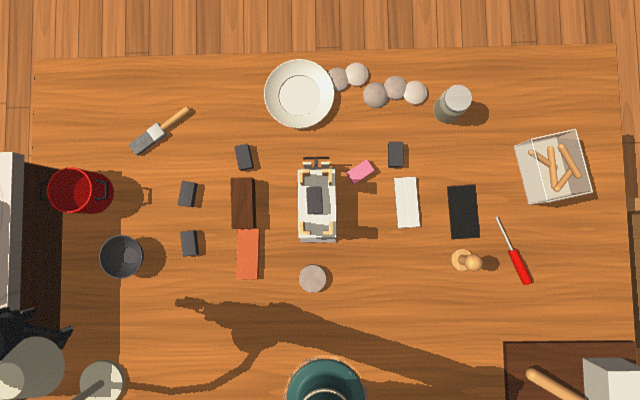

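View pics/scene0.png

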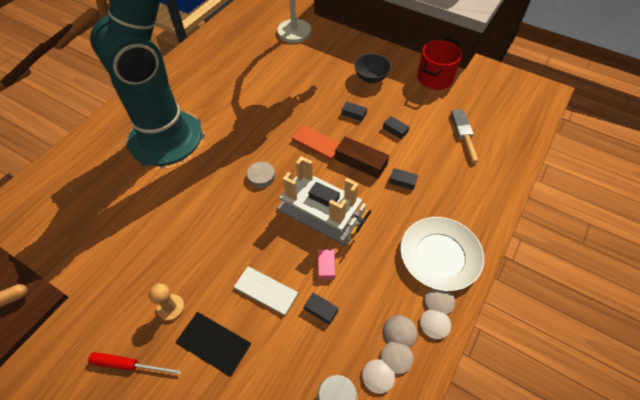

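The top view shows the press at (317,202) with weight0 in it and its pointer at (317,160). The block is at (243,203), the cap at (247,254), one pale plate at (407,202) and the mat at (463,211). The free weights are at (245,157), (188,194), (190,243) and (396,154), and there is a pink decoy at (361,171).

```bash
cat > h.py <<'E'
import numpy as np,cv2
from scipy.spatial.transform import Rotation as R
def cloud(c):
    z=c["z_map"];K=c["K"];v,u=np.mgrid[:400,:640]
    P=np.stack([(u-K[0,2])/K[0,0]*z,-(v-K[1,2])/K[1,1]*z,-z],-1)
    T=c["world_from_camera"];return P@T[:3,:3].T+T[:3,3]
def rect(P):
    (x,y),(a,b),t=cv2.minAreaRect((P[:,:2]*1000).astype(np.float32))
    if a<b:a,b,t=b,a,t+90
    t=(t+90)%180-90
    return [round(float(i),1) for i in (x,y,a,b,t)]
def blobs(c,zmin,zmax,box=(.25,.8,-.5,.5),amin=80):
    P=cloud(c);m=(P[...,2]>zmin)&(P[...,2]<zmax)&(P[...,0]>box[0])&(P[...,0]<box[1])&(P[...,1]>box[2])&(P[...,1]<box[3])
    n,l,s,ce=cv2.connectedComponentsWithStats(m.astype(np.uint8),connectivity=4)
    for i in range(1,n):
        if s[i,4]>=amin:
            k=l==i;yield ce[i].round().astype(int).tolist(),rect(P[k]),np.round(np.percentile(P[k][:,2],[5,50,95])*1000,1).tolist(),c["img"][k].mean(0).round().astype(int).tolist()
def go(x,y,z,yaw):
    """yaw = world angle (deg) of tool y (closing line), tool down; prints normalised shift/turn"""
    from workcell import robot
    s=robot.observe();R0=R.from_quat(s["eef_rot"]);p=np.array(s["tool_pos"])
    best=None
    for k in (0,180):
        a=np.radians(yaw+k);ty=np.array([np.cos(a),np.sin(a),0]);tz=np.array([0,0,-1.]);tx=np.cross(ty,tz)
        rv=(R0.inv()*R.from_matrix(np.stack([tx,ty,tz],1))).as_rotvec()
        if best is None or np.linalg.norm(rv)<np.linalg.norm(best):best=rv
    d=R0.inv().apply(np.array([x,y,z])-p)
    print("shift",(d/.3).round(4).tolist(),"turn",(best/np.pi).round(4).tolist(),"q7",round(s["q"][6],2))
E
python3 - <<'E'
from h import *
for n in("top","scene"):
    c=dict(np.load(f"pics/{n}0.npz"));P=cloud(c)
    m=(abs(P[...,0]-.5)<.2)&(abs(P[...,1])<.3)&(abs(P[...,2])<.008);print(n,"table z",np.median(P[m][:,2])*1000)
    for b in blobs(c,.008 if n=="top" else .008,.3):
        if b[1][2]<260:print(*b)
    print("posts")
    for b in blobs(c,.135,.175,(.35,.65,-.08,.12),3):print(*b)
    hsv=cv2.cvtColor(c["img"],cv2.COLOR_RGB2HSV);k=(c["img"].max(-1)<40)&(P[...,1]<-.2)&(P[...,1]>-.55)&(P[...,0]>.3)&(P[...,0]<.65)&(P[...,2]<.02)
    print("mat",rect(P[k]),np.median(P[k],0))
    k=(abs(P[...,0]-.46)<.1)&(abs(P[...,1]-.0)<.06)&(P[...,2]>.07)&(P[...,2]<.09);print("floor",np.median(P[k][:,2]))
    im=c["img"];r=(im[120:250,280:360] if n=="top" else im[150:250,265:385])
    cv2.imwrite(f"pics/{n}crop.png",cv2.resize(r[:,:,::-1],None,fx=4.5,fy=4.5,interpolation=cv2.INTER_CUBIC))
E
```

```text
top table z -0.34271940569596815
[451, 109] [780.6, -354.5, 73.6, 38.4, 89.7] [18.0, 79.0, 101.8] [158, 148, 128]
[299, 119] [776.4, 61.1, 164.4, 46.6, -89.7] [9.4, 16.5, 25.9] [227, 218, 197]
[160, 129] [765.7, 454.6, 140.5, 43.5, -55.0] [10.6, 18.4, 22.8] [183, 161, 134]
[395, 154] [673.9, -207.5, 71.6, 40.5, -0.8] [14.9, 24.2, 27.6] [91, 85, 82]
[243, 157] [674.6, 220.3, 69.9, 40.7, 11.0] [14.7, 24.5, 27.8] [91, 84, 81]
[316, 201] [547.6, 13.7, 229.5, 98.5, -0.7] [13.1, 74.4, 145.5] [176, 165, 147]
[360, 171] [626.3, -107.5, 70.7, 39.8, -56.6] [20.5, 24.4, 27.3] [230, 137, 154]
[407, 202] [539.0, -235.7, 139.9, 60.8, 3.3] [8.9, 11.6, 14.9] [236, 230, 215]
[187, 193] [572.8, 381.7, 69.9, 42.0, -10.4] [13.6, 24.4, 27.6] [92, 86, 82]
[189, 243] [434.2, 375.5, 70.0, 41.0, 6.6] [14.9, 24.3, 27.8] [92, 85, 82]
[466, 260] [379.1, -378.1, 58.9, 49.0, -15.2] [9.4, 51.0, 110.2] [215, 161, 100]
[312, 278] [333.0, 31.3, 73.7, 71.9, -0.8] [18.1, 21.2, 24.2] [191, 168, 148]
posts
[302, 174] [599.8, 42.4, 32.0, 22.4, -1.8] [142.3, 145.8, 147.5] [232, 195, 134]
[328, 173] [599.9, -14.3, 30.1, 22.
[... 1021 characters left out ...]
.8, 11.4, 14.4] [232, 227, 206]
[165, 302] [378.3, -385.4, 58.7, 52.4, 75.1] [9.3, 48.1, 109.8] [178, 125, 67]
[320, 308] [670.7, -208.4, 70.8, 41.3, -0.1] [14.1, 23.8, 26.8] [72, 66, 61]
[330, 388] [779.7, -353.9, 57.7, 40.6, -89.9] [74.2, 99.0, 101.4] [193, 184, 164]
posts
[303, 162] [469.0, 40.8, 33.4, 26.1, 2.6] [136.5, 144.4, 147.0] [188, 146, 87]
[288, 180] [467.5, -21.1, 36.6, 23.5, -31.2] [136.6, 144.2, 148.1] [193, 151, 91]
[351, 185] [597.3, 40.6, 34.1, 24.8, -4.5] [135.8, 144.7, 148.1] [195, 152, 91]
[337, 204] [597.6, -14.9, 32.3, 26.6, 1.8] [137.6, 144.1, 147.8] [198, 158, 97]
mat [561.3, -359.7, 288.1, 134.0, 33.1] [ 0.51041946 -0.39594291  0.00335526]
floor 0.07397488747396619
```

View pics/topcrop.png

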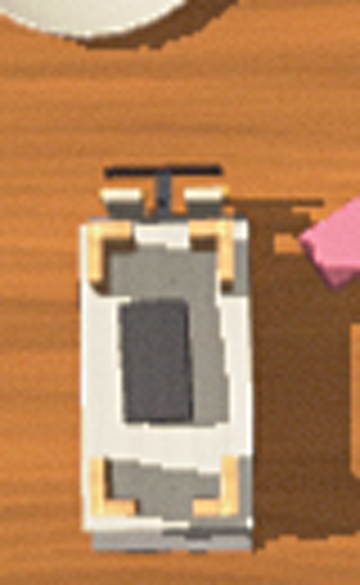

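Run:
```python
from h import *
for n in("top","scene"):
    c=dict(np.load(f"pics/{n}0.npz"));P=cloud(c)
    for nm,z in(("block",(.036,.052)),("cap",(.012,.024))):
        for b in blobs(c,*z,(.3,.7,.12,.3),150):print(n,nm,*b)
    for b in blobs(c,.092,.107,(.47,.6,-.02,.05),40):print(n,"w0",*b)
    for b in blobs(c,.0685,.082,(.4,.64,-.05,.08),30):print(n,"plat",*b)
    k=(c["img"].max(-1)<60)&(P[...,0]>.42)&(P[...,0]<.6)&(P[...,1]<-.33)&(P[...,1]>-.47)&(P[...,2]<.012);print("mat",rect(P[k]),k.sum())
    K=(c["img"].max(-1)<70)&(P[...,0]>.64)&(P[...,0]<.68)&(abs(P[...,1]-.013)<.045)&(P[...,2]>.04);print("pointer",np.percentile(P[K],[5,50,95],axis=0).round(4).tolist(),K.sum())
go(.535,.013,.25,90)
```

```text
top block [242, 203] [543.3, 220.2, 140.0, 61.5, 1.2] [40.6, 43.8, 47.0] [110, 67, 41]
top cap [247, 254] [401.2, 211.2, 138.7, 60.4, -2.6] [14.4, 17.5, 20.5] [223, 116, 70]
top w0 [314, 200] [542.8, 19.2, 69.9, 39.8, 2.3] [95.6, 98.4, 101.0] [95, 90, 87]
top plat [317, 205] [542.9, 13.8, 193.5, 98.5, -0.7] [70.8, 73.7, 76.5] [196, 189, 174]
mat [509.0, -393.9, 144.5, 79.1, 2.6] 1396
pointer [[0.6554, -0.0166, 0.0683], [0.6566, 0.0053, 0.0702], [0.6589, 0.0406, 0.073]] 37
scene block [361, 153] [540.8, 219.5, 140.0, 63.8, 1.7] [39.5, 43.6, 46.6] [92, 48, 23]
scene cap [321, 145] [470.7, 206.3, 282.2, 64.2, -2.6] [13.8, 17.7, 21.7] [192, 88, 44]
scene w0 [323, 193] [541.1, 17.4, 69.7, 41.9, 0.1] [95.2, 98.4, 101.3] [78, 74, 70]
scene plat [319, 202] [541.5, 12.1, 196.0, 102.7, -0.6] [70.3, 73.7, 77.8] [180, 173, 153]
mat [507.6, -395.1, 147.4, 78.4, 2.9] 2378
pointer [[0.6504, -0.0158, 0.0682], [0.6555, 0.0105, 0.0708], [0.6578, 0.041, 0.0733]] 49
shift [-1.5935, -1.3633, 0.0004] turn [-0.0005, -0.0001, -0.1406] q7 -0.06
```

Call:
{"fn": "apply_moves", "kwargs": {"targets": [[-1,-0.797,-0.682,0,0,0,-0.1406],[-1,-0.797,-0.682,0,0,0,-0.1406],[-1,-0.797,-0.682,0,0,0,-0.1406],[-1,-0.797,-0.682,0,0,0,-0.1406],[-1,-0.797,-0.682,0,0,0,-0.1406],[-1,-0.797,-0.682,0,0,0,-0.1406],[-1,-0.797,-0.682,0,0,0,-0.1406],[-1,-0.797,-0.682,0,0,0,-0.1406],[-1,-0.797,-0.682,0,0,0,-0.1406],[-1,-0.797,-0.682,0,0,0,-0.1406]], "grip_force": 60}}

```text
clock: 0.93
tool_pos: [0.4072, 0.2991, 0.2503]
eef_rot: [0.002, 1.0, -0.0, -0.0]
contact_force: [0.3, 0.4, -0.5]
width: 0.0853
grip_force: 0.0
```

Run:
```python
from h import *
from workcell import robot
s=robot.observe();print(s["clock"],np.round(s["tool_pos"],4),np.round(s["eef_rot"],4),s["q"])
go(.542,.018,.15,90)
```

```text
0.9333 [0.4072 0.2991 0.2503] [ 0.0018  1.     -0.     -0.    ] [-6.99953637e-01  2.24286072e-01  1.76568583e-04  1.95256008e+00
 -2.45276951e-05  9.64868032e-01  8.67494862e-01]
shift [-0.4528, -0.9353, 0.3342] turn [-0.0, -0.0, -0.0011] q7 0.87
```

Call:
{"fn": "apply_moves", "kwargs": {"targets": [[-1,-0.449,-0.937,0,0,0,0],[-1,-0.449,-0.937,0,0,0,0],[-1,-0.449,-0.937,0,0,0,0],[-1,-0.449,-0.937,0,0,0,0],[-1,-0.449,-0.937,0,0,0,0],[-1,-0.449,-0.937,0,0,0,0],[-1,-0.449,-0.937,0,0,0,0],[-1,-0.449,-0.937,0,0,0,0],[-1,-0.449,-0.937,0,0,0,0],[-1,-0.449,-0.937,0.13,0,0,0],[-1,-0.449,-0.937,0.23,0,0,0],[-1,-0.449,-0.937,0.23,0,0,0]]}}

```text
clock: 1.93
tool_pos: [0.5372, 0.0217, 0.1758]
eef_rot: [-0.002, 1.0, -0.0, -0.005]
contact_force: [-1.1, 0.5, -0.5]
width: 0.0849
grip_force: 0.0
```

Run:
```python
from h import *
from workcell import robot
c=robot.read_camera("wrist");cv2.imwrite("pics/w1.png",c["img"][:,:,::-1]);np.savez("pics/w1.npz",**c)
print(c["K"],c["world_from_camera"].round(3))
for b in blobs(c,.135,.155,(.4,.7,-.08,.12),60):print(*b)
for b in blobs(c,.09,.107,(.47,.6,-.02,.06),60):print(*b)
```

```text
[[331.18707945   0.         321.7648842 ]
 [  0.         331.18707945 202.49294687]
 [  0.           0.           1.        ]] [[-0.003 -0.949 -0.316  0.455]
 [ 1.    -0.003 -0.     0.022]
 [-0.001 -0.316  0.949  0.301]
 [ 0.     0.     0.     1.   ]]
[234, 120] [470.5, -14.8, 32.0, 24.5, 0.0] [138.8, 146.3, 147.5] [237, 207, 148]
[372, 120] [470.7, 41.3, 31.7, 24.1, 0.2] [141.1, 146.3, 147.5] [231, 205, 146]
[254, 353] [598.3, -15.0, 33.9, 24.3, -0.2] [136.3, 145.8, 147.0] [198, 168, 120]
[358, 354] [598.2, 41.0, 33.7, 24.1, -0.1] [136.6, 145.8, 147.1] [190, 163, 117]
[253, 133] [478.3, -18.9, 16.5, 0.6, 0.1] [90.9, 99.2, 105.7] [204, 159, 112]
[360, 134] [478.3, 45.2, 16.4, 0.3, -0.6] [91.1, 98.7, 106.3] [103, 83, 62]
[316, 225] [540.9, 18.3, 70.1, 40.1, 2.1] [97.4, 99.3, 100.3] [90, 86, 82]
[358, 288] [589.5, 45.8, 19.5, 7.4, -25.5] [90.8, 98.7, 106.0] [120, 94, 69]
[263, 294] [591.0, -19.0, 17.9, 1.1, 2.6] [90.7, 98.8, 106.3] [192, 150, 107]
```

View pics/w1.png

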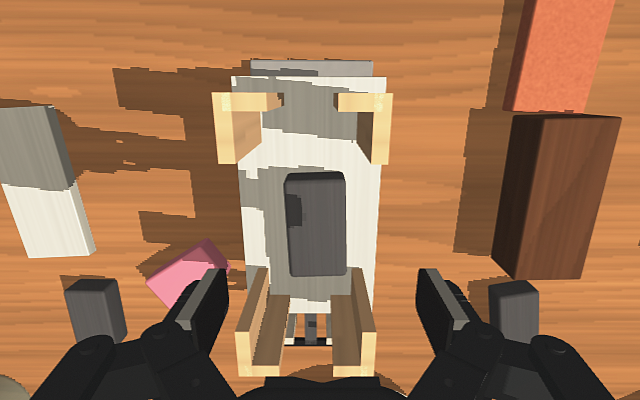

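The wrist view shows weight0 at (316,225) between the open fingers. The four post tops give the pocket centre as (534.4, 13.1) mm with yaw about 0.

Call:
{"fn": "apply_moves", "kwargs": {"targets": [[-1,0,0,0.0,0,0,-0.0117],[-1,0,0,0.1,0,0,-0.0117],[-1,0.003,0,0.2,0,0,-0.0117],[-1,0.003,0,0.28,0,0,-0.0117],[-1,0.003,0,0.28,0,0,-0.0117],[0.3,0.003,0,0.28,0,0,-0.0117],[1,0.003,0,0.28,0,0,-0.0117],[1,0.003,0,0.28,0,0,-0.0117],[1,0.003,0,0.28,0,0,-0.0117],[1,0.003,0,0.28,0,0,-0.0117],[1,0.003,0,0.28,0,0,-0.0117],[1,0.003,0,0.28,0,0,-0.0117]], "grip_force": 60}}

```text
clock: 2.98
tool_pos: [0.5418, 0.0193, 0.0983]
eef_rot: [-0.018, 1.0, 0.0, 0.002]
contact_force: [3.9, 0.4, 2.0]
width: 0.0382
grip_force: 67.1
```

Call:
{"fn": "apply_moves", "kwargs": {"targets": [[1,0,0,-0.1,0,0,0],[1,0,0,-0.2,0,0,0],[1,0,0,-0.3,0,0,0],[1,0,0,-0.4,0,0,0],[1,0,-0.12,-0.4,0,0,0],[1,0,-0.24,-0.4,0,0,0],[1,0,-0.36,-0.4,0,0,0],[1,0,-0.5,-0.4,0,0,0],[1,0,-0.62,-0.4,0,0,0],[1,0,-0.74,-0.4,0,0,0],[1,0,-0.86,-0.4,0,0,0],[1,0,-1,-0.4,0,0,0]]}}

```text
clock: 3.98
tool_pos: [0.5499, -0.2796, 0.2155]
eef_rot: [-0.019, 1.0, 0.002, -0.002]
contact_force: [1.7, 0.5, -5.9]
width: 0.0382
grip_force: 66.4
```

Run:
```python
from h import *
from workcell import robot
s=robot.observe();print(s["clock"],np.round(s["tool_pos"],4),s["width"],s["grip_force"])
go(.508,-.395,.03,92)
c=robot.read_camera("scene")
for b in blobs(c,.071,.09,(.4,.65,-.05,.08),60):print(*b)
P=cloud(c);K=(c["img"].max(-1)<70)&(P[...,0]>.64)&(P[...,0]<.68)&(abs(P[...,1]-.013)<.045)&(P[...,2]>.03);print("pointer",np.median(P[K],0))
cv2.imwrite("pics/s1.png",cv2.resize(c["img"][160:260,280:400,::-1],None,fx=5,fy=5,interpolation=cv2.INTER_CUBIC))
```

```text
3.9833 [ 0.5499 -0.2796  0.2155] 0.03817433496804889 66.38694047927856
shift [0.152, -0.3814, 0.6174] turn [0.0012, -0.0012, 0.0011] q7 2.15
[321, 199] [546.1, 13.4, 207.6, 103.3, 0.3] [76.5, 81.4, 85.5] [208, 201, 183]
pointer [0.65596512 0.00743469 0.07869336]
```

Call:
{"fn": "apply_moves", "kwargs": {"targets": [[1,0.152,-0.381,0,0,0,0],[1,0.152,-0.381,0,0,0,0],[1,0.152,-0.381,0,0,0,0],[1,0.152,-0.381,0.12,0,0,0],[1,0.152,-0.381,0.24,0,0,0],[1,0.152,-0.381,0.36,0,0,0],[1,0.152,-0.381,0.48,0,0,0],[1,0.152,-0.381,0.56,0,0,0],[1,0.152,-0.381,0.6,0,0,0],[1,0.152,-0.381,0.62,0,0,0],[1,0.152,-0.381,0.62,0,0,0],[1,0.152,-0.381,0.62,0,0,0]]}}

```text
clock: 5.03
tool_pos: [0.51, -0.3961, 0.0317]
eef_rot: [-0.018, 1.0, -0.0, 0.0]
contact_force: [0.8, -0.1, -4.7]
width: 0.0383
grip_force: 66.7
```

Call:
{"fn": "apply_moves", "kwargs": {"targets": [[0.2,0,0,0,0,0,0],[-1,0,0,0,0,0,0],[-1,0,0,0,0,0,0],[-1,0,0,0,0,0,0],[-1,0,0,-0.1,0,0,0],[-1,0,0,-0.2,0,0,0],[-1,0,0,-0.33,0,0,0],[-1,0,0,-0.46,0,0,0],[-1,0,0,-0.6,0,0,0],[-1,0,0,-0.7,0,0,0],[-1,0,0,-0.7,0,0,0],[-1,0,0,-0.7,0,0,0]]}}

```text
clock: 6.03
tool_pos: [0.511, -0.397, 0.2446]
eef_rot: [-0.018, 1.0, -0.002, 0.003]
contact_force: [-0.1, 0.1, -0.3]
width: 0.0853
grip_force: 0.0
```

Run:
```python
from h import *
from workcell import robot
s=robot.observe();print(s["clock"],np.round(s["tool_pos"],4),s["width"])
go(.508,-.095,.24,91.4)
c=robot.read_camera("scene")
for b in blobs(c,.02,.035,(.4,.65,-.5,-.3),60):print(*b)
```

```text
6.0333 [ 0.511  -0.397   0.2446] 0.08525319338027869
shift [-0.0267, 1.0064, 0.0121] turn [-0.001, 0.0017, 0.0039] q7 2.35
[211, 340] [509.5, -395.2, 69.5, 40.8, 2.2] [24.4, 28.1, 31.2] [68, 65, 63]
```

View pics/s1.png

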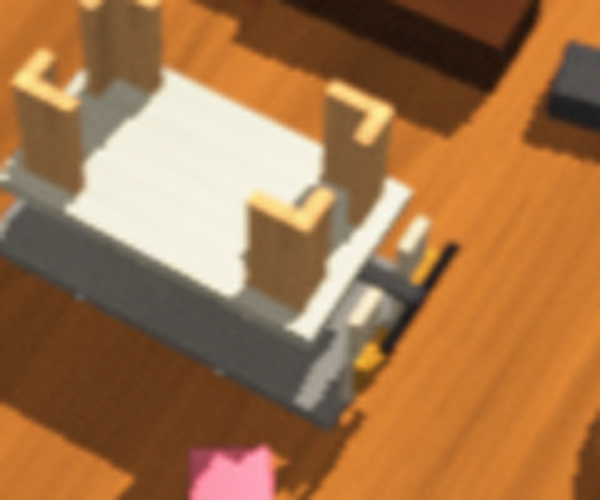

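Call:
{"fn": "apply_moves", "kwargs": {"targets": [[-1,-0.03,1,0,0,0,0],[-1,-0.03,1,0,0,0,0],[-1,-0.03,1,0,0,0,0],[-1,-0.03,1,0,0,0,0],[-1,-0.03,1,0,0,0,0],[-1,-0.03,1,0,0,0,0],[-1,-0.03,1,0,0,0,0],[-1,-0.03,1,0,0,0,0]]}}

```text
clock: 6.75
tool_pos: [0.507, -0.0879, 0.2396]
eef_rot: [-0.023, 1.0, 0.002, -0.002]
contact_force: [-0.0, 0.7, -0.1]
width: 0.0856
grip_force: 0.0
```

Run:
```python
from h import *
from workcell import robot
s=robot.observe();print(s["clock"],np.round(s["tool_pos"],4),s["width"])
go(.542,.2,.24,91.4)
```

```text
6.75 [ 0.507  -0.0879  0.2396] 0.085567129938745
shift [-0.161, 0.9531, 0.0019] turn [0.0013, -0.0011, 0.007] q7 1.79
```

Call:
{"fn": "apply_moves", "kwargs": {"targets": [[-1,-0.161,0.99,0,0,0,0.006],[-1,-0.161,0.99,0,0,0,0.006],[-1,-0.161,0.99,0,0,0,0.006],[-1,-0.161,0.99,0,0,0,0.006],[-1,-0.161,0.99,0,0,0,0.006],[-1,-0.161,0.99,0,0,0,0.006],[-1,-0.161,0.99,0,0,0,0.006],[-1,-0.161,0.99,0.05,0,0,0.006],[-1,-0.161,0.99,0.18,0,0,0.006],[-1,-0.161,0.99,0.3,0,0,0.006],[-1,-0.161,0.99,0.3,0,0,0.006]]}}

```text
clock: 7.67
tool_pos: [0.5398, 0.2008, 0.1431]
eef_rot: [-0.009, 1.0, -0.003, -0.007]
contact_force: [-1.9, -1.5, 0.1]
width: 0.0854
grip_force: 0.0
```

```bash
cat >> h.py <<'E'
def st():
    from workcell import robot
    s=robot.observe();r=R.from_quat(s["eef_rot"]).as_matrix()
    print(round(s["clock"],2),np.round(s["tool_pos"],4).tolist(),"yaw",round(np.degrees(np.arctan2(r[1,1],r[0,1])),2),"w",round(s["width"],4),"g",round(s["grip_force"]),"F",np.round(s["contact_force"],1).tolist());return s
E
python3 - <<'E'
from h import *
from workcell import robot
st()
c=robot.read_camera("wrist")
for b in blobs(c,.038,.05,(.4,.65,.1,.35),60):print(*b)
go(.542,.22,.028,91.4)
E
```

```text
7.67 [0.5398, 0.2008, 0.1431] yaw 91.08 w 0.0854 g 0 F [-1.9, -1.5, 0.1]
[348, 204] [541.4, 220.0, 139.8, 60.2, 1.3] [43.2, 44.3, 45.4] [128, 82, 56]
shift [-0.005, 0.0644, 0.3953] turn [-0.0014, -0.0031, -0.0021] q7 1.22
```

Call:
{"fn": "apply_moves", "kwargs": {"targets": [[-1,0,0.064,0,0,0,-0.001],[-1,0,0.064,0,0,0,-0.001],[-1,0,0.064,0.1,0,0,-0.001],[-1,0,0.064,0.2,0,0,-0.001],[-1,0,0.064,0.3,0,0,-0.001],[-1,0,0.064,0.38,0,0,-0.001],[-1,0,0.064,0.4,0,0,-0.001],[0,0,0.064,0.4,0,0,-0.001],[1,0,0.064,0.4,0,0,-0.001],[1,0,0.064,0.4,0,0,-0.001],[1,0,0.064,0.4,0,0,-0.001],[1,0,0.064,0.4,0,0,-0.001]], "grip_force": 60}}

```text
clock: 8.72
tool_pos: [0.5466, 0.2222, 0.0337]
eef_rot: [-0.01, 1.0, 0.001, 0.002]
contact_force: [-1.0, -1.1, 8.1]
width: 0.0592
grip_force: 67.6
```

Run:
```python
from h import *
st()
```

```text
8.72 [0.5466, 0.2222, 0.0337] yaw 91.19 w 0.0592 g 68 F [-1.0, -1.1, 8.1]
```

Call:
{"fn": "apply_moves", "kwargs": {"targets": [[1,0,0,-0.1,0,0,0.0066],[1,0,0,-0.22,0,0,0.0066],[1,0,0,-0.34,0,0,0.0066],[1,0,0,-0.46,0,0,0.0066],[1,0,0,-0.58,0,0,0.0066],[1,0.008,-0.1,-0.6,0,0,0.0066],[1,0.008,-0.22,-0.6,0,0,0.0066],[1,0.008,-0.34,-0.6,0,0,0.0066],[1,0.008,-0.46,-0.6,0,0,0.0066],[1,0.008,-0.58,-0.6,0,0,0.0066],[1,0.008,-0.69,-0.6,0,0,0.0066],[1,0.008,-0.69,-0.6,0,0,0.0066]]}}

```text
clock: 9.72
tool_pos: [0.5465, 0.006, 0.2121]
eef_rot: [0.005, 1.0, -0.002, 0.0]
contact_force: [0.2, -0.7, -1.8]
width: 0.0593
grip_force: 67.5
```

Call:
{"fn": "apply_moves", "kwargs": {"targets": [[1,0,0,0,0,0,0],[1,0,0,0,0,0,0],[1,0,0,0,0,0,0]]}}

```text
clock: 9.97
tool_pos: [0.5468, 0.0164, 0.2115]
eef_rot: [-0.001, 1.0, 0.0, 0.0]
contact_force: [0.1, 0.3, -3.0]
width: 0.0587
grip_force: 67.5
```

```bash
cat >> h.py <<'E'
def align(zt,tol=.006):
    """object top height zt held over the posts: pose from top / wrist"""
    from workcell import robot
    for n in("top","wrist"):
        c=robot.read_camera(n)
        P=cloud(c);m=(abs(P[...,2]-zt)<tol)&(abs(P[...,0]-.535)<.1)&(abs(P[...,1]-.013)<.06)
        print(n,"zt",rect(P[m]),m.sum());
        for b in blobs(c,.147 if n=="top" else .147,.16,(.44,.63,-.05,.08),15):print("  post",*b)
    cv2.imwrite("pics/al.png",c["img"][:,:,::-1]);np.savez("pics/al.npz",**c)
E
python3 - <<'E'
from h import *
s=st();z=s["tool_pos"][2]
align(z-.0337+.044)
E
```

```text
9.97 [0.5468, 0.0164, 0.2115] yaw 90.14 w 0.0587 g 68 F [0.1, 0.3, -3.0]
top zt [0.0, 0.0, 0.0, 0.0, 0.0] 0
wrist zt [531.0, 17.0, 119.4, 86.8, 2.0] 41804
  post [255, 87] [465.7, -14.7, 24.3, 22.3, -89.8] [152.4, 154.4, 155.5] [235, 219, 181]
  post [373, 86] [464.7, 41.2, 24.4, 19.7, 89.5] [152.8, 154.4, 155.6] [242, 239, 208]
```

View pics/al.png

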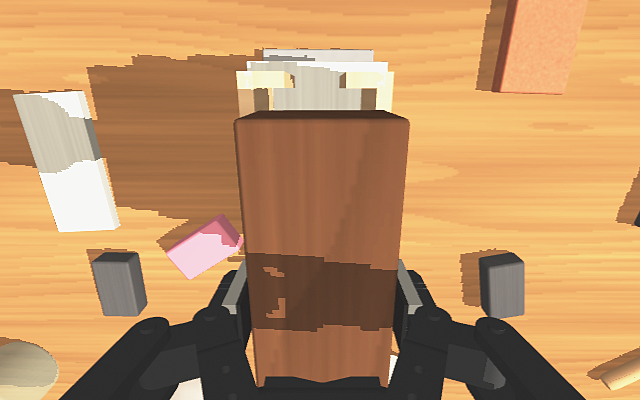

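The wrist view shows the block held over the pocket, with its near edge at row 115 and the -x post tops at (262,80) and (368,80). Next I measure these edges.

```bash
cat >> h.py <<'E'
def held(zt,c=None,rows=(60,235),cols=(200,440),half=.070,zpost=(.1495,.158)):
    if c is None:
        from workcell import robot
        c=robot.read_camera("wrist")
    P=cloud(c);m=abs(P[...,2]-zt)<.003;m[:rows[0]]=0;m[rows[1]:]=0;m[:,:cols[0]]=0;m[:,cols[1]:]=0
    n,l,s,_=cv2.connectedComponentsWithStats(m.astype(np.uint8));k=l==1+np.argmax(s[1:,4]);Q=P[k]
    xs=[];L=[];
    for r in range(*rows):
        q=P[r][k[r]]
        if len(q)>40:L.append((np.median(q[:,0]),q[:,1].min(),q[:,1].max()))
    L=np.array(L);x0=np.percentile([P[:,u][k[:,u]][:,0].min() for u in np.where(k.sum(0)>20)[0]],50)
    f=np.polyfit(L[:,0],(L[:,1]+L[:,2])/2,1)
    cx=x0+half
    print("held: zt",Q[:,2].mean().round(4),"x",round(cx*1e3,1),"y",round(np.polyval(f,cx)*1e3,1),"yaw",round(np.degrees(f[0]),2),"width",((L[:,2]-L[:,1]).mean()*1e3).round(1))
    for b in blobs(c,*zpost,(.44,.63,-.05,.08),15):
        print("  post",b[0],b[1],b[2])
E
python3 - <<'E'
from h import *
c=dict(np.load("pics/al.npz"));held(.2115-.0337+.044,c)
E
```

```text
held: zt 0.2222 x 542.3 y 17.1 yaw 0.27 width 59.0
  post [255, 87] [465.7, -14.7, 24.3, 22.3, -89.8] [153.1, 154.4, 155.5]
  post [374, 86] [464.7, 41.3, 24.3, 19.7, 89.7] [153.1, 154.4, 155.6]
```

Call:
{"fn": "apply_moves", "kwargs": {"targets": [[1,0.026,-0.013,0.02,0,0,0.001],[1,0.026,-0.013,0.035,0,0,0.001],[1,0.026,-0.013,0.035,0,0,0.001],[1,0.026,-0.013,0.035,0,0,0.001],[1,0.026,-0.013,0.035,0,0,0.001],[1,0.026,-0.013,0.035,0,0,0.001],[1,0.026,-0.013,0.035,0,0,0.001]]}}

```text
clock: 10.65
tool_pos: [0.5394, 0.0109, 0.201]
eef_rot: [0.002, 1.0, 0.0, 0.0]
contact_force: [-0.3, 0.5, -3.1]
width: 0.059
grip_force: 67.5
```

Run:
```python
from h import *
s=st();held(s["tool_pos"][2]+.0107)
```

```text
10.65 [0.5394, 0.0109, 0.201] yaw 89.83 w 0.059 g 68 F [-0.3, 0.5, -3.1]
held: zt 0.2118 x 534.8 y 11.4 yaw -0.22 width 59.0
  post [265, 97] [461.3, -14.8, 24.4, 13.2, 89.8] [153.3, 154.5, 155.7]
  post [384, 98] [462.0, 41.2, 24.3, 14.1, 89.8] [153.2, 154.4, 155.5]
```

Call:
{"fn": "apply_moves", "kwargs": {"targets": [[1,0.001,0.006,0,0,0,-0.0006],[1,0.001,0.006,0,0,0,-0.0006],[1,0.001,0.006,0,0,0,-0.0006],[1,0.001,0.006,0.04,0,0,-0.0006],[1,0.001,0.006,0.07,0,0,-0.0006],[1,0.001,0.006,0.09,0,0,-0.0006],[1,0.001,0.006,0.11,0,0,-0.0006],[1,0.001,0.006,0.13,0,0,-0.0006]]}}

```text
clock: 11.37
tool_pos: [0.5388, 0.0127, 0.1611]
eef_rot: [0.001, 1.0, -0.0, -0.0]
contact_force: [0.2, -0.1, -2.2]
width: 0.0589
grip_force: 67.6
```

Run:
```python
from h import *
s=st();held(s["tool_pos"][2]+.0107)
```

```text
11.37 [0.5388, 0.0127, 0.1611] yaw 89.94 w 0.0589 g 68 F [0.2, -0.1, -2.2]
held: zt 0.172 x 534.2 y 13.2 yaw -0.03 width 59.0
  post [240, 115] [470.6, -14.8, 31.9, 24.6, -0.1] [153.2, 154.4, 155.5]
  post [403, 115] [470.7, 41.3, 32.0, 24.5, -0.1] [153.3, 154.4, 155.5]
  post [326, 114] [464.1, 13.1, 55.9, 0.3, -89.9] [149.7, 154.4, 156.5]
  post [243, 263] [528.2, -21.6, 2.6, 1.0, -85.5] [151.6, 155.5, 157.5]
  post [400, 263] [527.9, 48.0, 2.5, 1.0, 75.0] [152.2, 155.0, 157.7]
  post [232, 272] [532.0, -27.1, 4.5, 1.3, -89.3] [154.3, 156.1, 157.8]
  post [412, 272] [532.2, 53.5, 4.5, 1.0, 79.7] [154.4, 156.2, 157.5]
  post [251, 363] [589.6, -21.3, 17.6, 4.7, 15.2] [150.2, 153.8, 155.1]
  post [392, 362] [588.0, 48.0, 13.7, 4.7, -17.7] [150.1, 153.7, 154.9]
```

Call:
{"fn": "apply_moves", "kwargs": {"targets": [[1,0,0,0.04,0,0,0],[1,0,0,0.08,0,0,0],[1,0,0,0.11,0,0,0],[1,0,0,0.13,0,0,0],[1,0,0,0.145,0,0,0],[1,0,0,0.16,0,0,0],[1,0,0,0.16,0,0,0],[1,0,0,0.16,0,0,0]]}}

```text
clock: 12.08
tool_pos: [0.539, 0.0127, 0.1139]
eef_rot: [0.001, 1.0, 0.0, 0.0]
contact_force: [-0.9, 0.1, -1.6]
width: 0.0594
grip_force: 67.8
```

Call:
{"fn": "apply_moves", "kwargs": {"targets": [[0.2,0,0,0,0,0,0],[-1,0,0,0,0,0,0],[-1,0,0,0,0,0,0],[-1,0,0,0,0,0,0],[-1,0,0,-0.1,0,0,0],[-1,0,0,-0.2,0,0,0],[-1,0,0,-0.32,0,0,0],[-1,0,0,-0.44,0,0,0]]}}

```text
clock: 12.75
tool_pos: [0.5385, 0.0126, 0.2473]
eef_rot: [0.001, 1.0, -0.0, -0.0]
contact_force: [2.1, -0.0, 0.7]
width: 0.0851
grip_force: 0.0
```

Call:
{"fn": "apply_moves", "kwargs": {"targets": [[-1,0,-0.13,0,0,0,0],[-1,0,-0.26,0,0,0,-0.018],[-1,0,-0.4,0,0,0,-0.018],[-1,0,-0.53,0,0,0,-0.018],[-1,0,-0.66,0,0,0,-0.018],[-1,0,-0.83,0.1,0,0,-0.018],[-1,0,-0.83,0.2,0,0,-0.018],[-1,0,-0.83,0.33,0,0,-0.018],[-1,0,-0.83,0.33,0,0,-0.018],[-1,0,-0.83,0.33,0,0,-0.018]]}}

```text
clock: 13.58
tool_pos: [0.5375, -0.2355, 0.1455]
eef_rot: [-0.028, 1.0, 0.001, -0.002]
contact_force: [0.1, 0.1, 0.7]
width: 0.0855
grip_force: 0.0
```

Run:
```python
from h import *
from workcell import robot
st()
c=robot.read_camera("wrist")
for b in blobs(c,.006,.018,(.4,.65,-.35,-.15),100):print(*b)
c=robot.read_camera("top")
for b in blobs(c,.112,.135,(.4,.65,-.1,.1),60):print("block",*b)
for b in blobs(c,.006,.3,(.3,.75,.1,.45),100):print(*b)
```

```text
13.58 [0.5375, -0.2355, 0.1455] yaw 93.18 w 0.0855 g 0 F [0.1, 0.1, 0.7]
[319, 187] [536.9, -237.1, 139.8, 60.0, 3.0] [11.3, 12.4, 13.5] [237, 233, 218]
[343, 302] [637.7, -209.6, 40.5, 10.2, -79.2] [6.5, 12.0, 17.6] [47, 45, 43]
block [316, 202] [537.6, 18.6, 141.2, 68.8, 0.2] [119.4, 122.0, 124.7] [110, 69, 44]
[244, 157] [674.4, 220.5, 70.6, 40.5, 10.1] [15.0, 24.4, 27.8] [95, 88, 85]
[187, 193] [572.6, 381.0, 69.9, 41.8, -10.7] [14.0, 24.3, 27.7] [96, 89, 86]
[189, 243] [434.3, 374.9, 69.8, 40.6, 7.1] [12.4, 24.3, 27.4] [95, 88, 85]
[248, 255] [397.5, 210.3, 139.2, 61.0, -1.2] [14.0, 17.4, 20.5] [226, 120, 73]
```

Call:
{"fn": "apply_moves", "kwargs": {"targets": [[-1,0,-0.003,0.1,0,0,0],[-1,0,-0.003,0.2,0,0,0],[-1,0,-0.003,0.3,0,0,0],[-1,0,-0.003,0.37,0,0,0],[-1,0,-0.003,0.4,0,0,0],[-1,0,-0.003,0.415,0,0,0],[-1,0,-0.003,0.415,0,0,0],[0.0,0,-0.003,0.415,0,0,0],[1,0,-0.003,0.415,0,0,0],[1,0,-0.003,0.415,0,0,0],[1,0,-0.003,0.415,0,0,0],[1,0,-0.003,0.415,0,0,0]], "grip_force": 60}}

```text
clock: 14.68
tool_pos: [0.5399, -0.2375, 0.025]
eef_rot: [-0.028, 1.0, -0.0, 0.002]
contact_force: [-3.0, 1.8, 10.4]
width: 0.0566
grip_force: 61.2
```

Run:
```python
from h import *
st()
go(.536,.0131,.225,90)
```

```text
14.68 [0.5399, -0.2375, 0.025] yaw 93.18 w 0.0566 g 61 F [-3.0, 1.8, 10.4]
shift [-0.0353, 0.8345, -0.6672] turn [-0.0002, 0.001, 0.0177] q7 2.17
```

Call:
{"fn": "apply_moves", "kwargs": {"targets": [[1,0,0,-0.05,0,0,0],[1,0,0,-0.12,0,0,0],[1,0,0,-0.24,0,0,0],[1,0,0,-0.36,0,0,0],[1,0,0,-0.5,0,0,0.0],[1,0,0.1,-0.6,0,0,0.0177],[1,-0.005,0.22,-0.66,0,0,0.0177],[1,-0.02,0.35,-0.66,0,0,0.0177],[1,-0.03,0.48,-0.66,0,0,0.0177],[1,-0.04,0.6,-0.66,0,0,0.0177],[1,-0.04,0.72,-0.66,0,0,0.0177],[1,-0.04,0.8345,-0.66,0,0,0.0177]]}}

```text
clock: 15.68
tool_pos: [0.5362, 0.0155, 0.2211]
eef_rot: [-0.0, 1.0, 0.0, 0.001]
contact_force: [0.0, -0.9, -3.5]
width: 0.0563
grip_force: 64.4
```

Call:
{"fn": "apply_moves", "kwargs": {"targets": [[1,0,0,0.03,0,0,0],[1,0,0,0.08,0,0,0],[1,0,0,0.1,0,0,0],[1,0,0,0.1,0,0,0],[1,0,0,0.1,0,0,0]]}}

```text
clock: 16.1
tool_pos: [0.5366, 0.0127, 0.1904]
eef_rot: [0.001, 1.0, -0.0, -0.0]
contact_force: [-0.2, 0.4, -2.0]
width: 0.0562
grip_force: 64.4
```

Run:
```python
from h import *
from workcell import robot
s=st();c=robot.read_camera("wrist");np.savez("pics/sp.npz",**c);cv2.imwrite("pics/sp.png",c["img"][:,:,::-1])
held(s["tool_pos"][2]-.011,c)
```

```text
16.1 [0.5366, 0.0127, 0.1904] yaw 89.92 w 0.0562 g 64 F [-0.2, 0.4, -2.0]
held: zt 0.1775 x 534.0 y 13.2 yaw -0.25 width 59.1
  post [256, 113] [470.4, -14.9, 31.6, 24.3, -0.4] [149.9, 150.8, 151.9]
  post [386, 112] [470.5, 41.2, 31.5, 24.3, -0.0] [149.8, 150.8, 151.9]
  post [260, 341] [598.4, -24.8, 32.5, 4.4, -0.0] [149.9, 150.7, 151.6]
  post [383, 341] [598.2, 50.7, 32.6, 4.7, 0.6] [149.9, 150.7, 151.6]
```

View pics/sp.png

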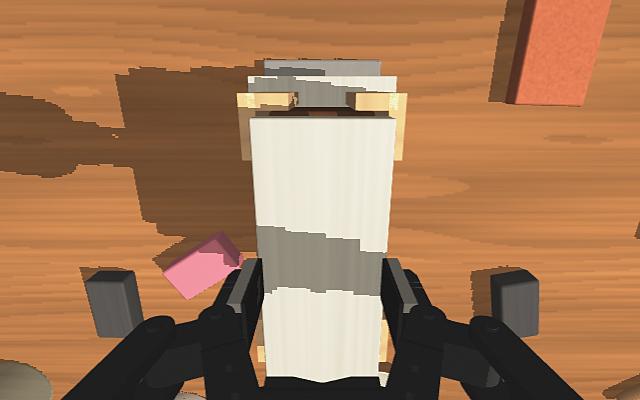

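The wrist view shows the spacer held level over the block, with its near edge at row 117 between the -x posts at (265,100) and (380,100). It is lined up to within 0.5 mm.

Call:
{"fn": "apply_moves", "kwargs": {"targets": [[1,-0.001,0,0.02,0,0,-0.001],[1,-0.001,0,0.04,0,0,-0.001],[1,-0.001,0,0.07,0,0,-0.001],[1,-0.001,0,0.1,0,0,-0.001],[1,-0.001,0,0.125,0,0,-0.001],[1,-0.001,0,0.14,0,0,-0.001],[1,-0.001,0,0.15,0,0,-0.001],[1,-0.001,0,0.15,0,0,-0.001],[1,-0.001,0,0.15,0,0,-0.001]]}}

```text
clock: 16.9
tool_pos: [0.537, 0.0134, 0.1453]
eef_rot: [-0.001, 1.0, -0.0, -0.0]
contact_force: [-1.0, -0.2, -0.5]
width: 0.0559
grip_force: 65.0
```

Run:
```python
from h import *
from workcell import robot
s=st();held(s["tool_pos"][2]-.0129,zpost=(.14,.152))
```

```text
16.9 [0.537, 0.0134, 0.1453] yaw 90.16 w 0.0559 g 65 F [-1.0, -0.2, -0.5]
held: zt 0.1324 x 534.3 y 13.9 yaw 0.08 width 59.2
  post [233, 127] [470.7, -14.7, 32.1, 24.5, 0.2] [143.5, 148.3, 149.5]
  post [407, 127] [470.6, 41.3, 32.0, 24.5, 0.0] [143.3, 148.3, 149.4]
  post [247, 282] [536.9, -20.7, 22.9, 13.9, 0.2] [140.8, 146.5, 151.5]
  post [396, 282] [535.0, 43.4, 22.5, 14.0, -37.9] [140.8, 146.4, 151.5]
  post [254, 367] [584.8, -19.3, 6.5, 1.0, 1.1] [140.1, 141.3, 142.6]
  post [386, 373] [588.3, 45.7, 13.7, 3.0, -5.8] [140.3, 142.4, 146.1]
```

Call:
{"fn": "apply_moves", "kwargs": {"targets": [[0.2,0,0,0,0,0,0],[-1,0,0,0,0,0,0],[-1,0,0,0,0,0,0],[-1,0,0,0,0,0,0],[-1,0,0,-0.1,0,0,0],[-1,0,0,-0.22,0,0,0],[-1,0,0,-0.35,0,0,0],[-1,0.08,0.1,-0.35,0,0,0],[-1,0.16,0.2,-0.35,0,0,0],[-1,0.25,0.33,-0.35,0,0,0],[-1,0.33,0.45,-0.35,0,0,0],[-1,0.4,0.55,-0.35,0,0,0]]}}

```text
clock: 17.95
tool_pos: [0.4169, 0.1775, 0.251]
eef_rot: [-0.001, 1.0, 0.0, 0.001]
contact_force: [0.6, 0.3, 0.4]
width: 0.0856
grip_force: 0.0
```

Call:
{"fn": "apply_moves", "kwargs": {"targets": [[-1,0.06,0.105,0,0,0,0.007],[-1,0.06,0.105,0.12,0,0,0.007],[-1,0.06,0.105,0.24,0,0,0.007],[-1,0.06,0.105,0.34,0,0,0.007],[-1,0.06,0.105,0.34,0,0,0.007],[-1,0.06,0.105,0.34,0,0,0.007]]}}

```text
clock: 18.45
tool_pos: [0.3993, 0.2073, 0.1479]
eef_rot: [0.01, 1.0, -0.001, -0.001]
contact_force: [0.5, 0.8, 0.8]
width: 0.0858
grip_force: 0.0
```

Run:
```python
from h import *
from workcell import robot
st()
c=robot.read_camera("wrist")
for b in blobs(c,.013,.023,(.3,.65,.1,.35),100):print(*b)
c=robot.read_camera("top")
for b in blobs(c,.125,.14,(.4,.65,-.1,.1),60):print("spacer",*b)
```

```text
18.45 [0.3993, 0.2073, 0.1479] yaw 88.91 w 0.0858 g 0 F [0.5, 0.8, 0.8]
[324, 185] [396.5, 209.7, 140.1, 60.2, -1.7] [17.2, 18.4, 19.4] [230, 131, 90]
spacer [315, 201] [536.7, 15.6, 142.5, 60.2, -0.8] [127.6, 130.2, 132.9] [234, 230, 216]
```

Call:
{"fn": "apply_moves", "kwargs": {"targets": [[-1,0.009,0.008,0.1,0,0,0.0035],[-1,0.009,0.008,0.2,0,0,0.0035],[-1,0.009,0.008,0.3,0,0,0.0035],[-1,0.009,0.008,0.37,0,0,0.0035],[-1,0.009,0.008,0.4,0,0,0.0035],[-1,0.009,0.008,0.413,0,0,0.0035],[-1,0.009,0.008,0.413,0,0,0.0035],[0,0.009,0.008,0.413,0,0,0.0035],[1,0.009,0.008,0.413,0,0,0.0035],[1,0.009,0.008,0.413,0,0,0.0035],[1,0.009,0.008,0.413,0,0,0.0035],[1,0.009,0.008,0.413,0,0,0.0035]], "grip_force": 60}}

```text
clock: 19.55
tool_pos: [0.3981, 0.2105, 0.0263]
eef_rot: [0.015, 1.0, 0.001, 0.001]
contact_force: [-1.4, -1.2, 11.2]
width: 0.0577
grip_force: 61.9
```

Run:
```python
from h import *
s=st()
p=s["tool_pos"];go(p[0]+.5344-.3965,p[1]+.0132-.2097,.23,90)
```

```text
19.55 [0.3981, 0.2105, 0.0263] yaw 88.27 w 0.0577 g 62 F [-1.4, -1.2, 11.2]
shift [-0.4808, -0.6399, -0.6788] turn [0.0005, 0.0008, -0.0096] q7 1.0
```

Call:
{"fn": "apply_moves", "kwargs": {"targets": [[1,0,0,-0.05,0,0,0],[1,0,0,-0.12,0,0,0],[1,0,0,-0.24,0,0,0],[1,0,0,-0.36,0,0,0],[1,0,0,-0.49,0,0,-0.0096],[1,-0.06,-0.08,-0.56,0,0,-0.0096],[1,-0.14,-0.18,-0.6,0,0,-0.0096],[1,-0.22,-0.28,-0.62,0,0,-0.0096],[1,-0.3,-0.39,-0.62,0,0,-0.0096],[1,-0.38,-0.5,-0.62,0,0,-0.0096],[1,-0.45,-0.6,-0.62,0,0,-0.0096],[1,-0.481,-0.64,-0.62,0,0,-0.0096]]}}

```text
clock: 20.55
tool_pos: [0.5375, 0.0079, 0.2114]
eef_rot: [0.003, 1.0, -0.001, 0.001]
contact_force: [0.2, -0.2, -3.7]
width: 0.0574
grip_force: 67.4
```

Call:
{"fn": "apply_moves", "kwargs": {"targets": [[1,0,0,0.02,0,0,0],[1,0,0,0.05,0,0,0],[1,0,0,0.05,0,0,0],[1,0,0,0.05,0,0,0],[1,0,0,0.05,0,0,0]]}}

```text
clock: 20.97
tool_pos: [0.5349, 0.0152, 0.1953]
eef_rot: [-0.001, 1.0, 0.0, -0.0]
contact_force: [0.2, -0.0, -3.8]
width: 0.0579
grip_force: 67.4
```

Run:
```python
from h import *
s=st();held(s["tool_pos"][2]-.0263+.018,zpost=(.142,.152))
```

```text
20.97 [0.5349, 0.0152, 0.1953] yaw 90.14 w 0.0579 g 67 F [0.2, -0.0, -3.8]
held: zt 0.1873 x 533.5 y 15.8 yaw 0.27 width 59.1
  post [255, 113] [470.6, -14.9, 32.6, 24.0, -1.3] [145.8, 147.1, 148.1]
  post [375, 106] [460.8, 41.3, 24.3, 12.6, 89.9] [145.3, 147.0, 148.1]
  post [258, 334] [598.9, -24.7, 33.5, 4.4, -0.5] [145.9, 146.9, 147.7]
```

Call:
{"fn": "apply_moves", "kwargs": {"targets": [[1,-0.003,-0.008,0.0,0,0,0.001],[1,-0.003,-0.008,0.03,0,0,0.001],[1,-0.003,-0.008,0.06,0,0,0.001],[1,-0.003,-0.008,0.08,0,0,0.001],[1,-0.003,-0.008,0.08,0,0,0.001],[1,-0.003,-0.008,0.08,0,0,0.001]]}}

```text
clock: 21.52
tool_pos: [0.536, 0.0114, 0.1705]
eef_rot: [0.002, 1.0, -0.0, -0.001]
contact_force: [-0.2, 0.4, -3.2]
width: 0.0578
grip_force: 67.4
```

Run:
```python
from h import *
s=st();held(s["tool_pos"][2]-.008,zpost=(.142,.152))
```

```text
21.52 [0.536, 0.0114, 0.1705] yaw 89.83 w 0.0578 g 67 F [-0.2, 0.4, -3.2]
held: zt 0.1626 x 534.6 y 12.0 yaw 0.0 width 59.1
  post [252, 118] [470.5, -14.9, 32.0, 24.2, -0.6] [145.9, 147.0, 148.1]
  post [396, 122] [470.6, 41.2, 31.9, 24.2, 0.1] [145.8, 147.0, 148.1]
  post [318, 119] [464.4, 10.9, 53.2, 0.3, 90.0] [147.9, 148.9, 150.0]
  post [258, 358] [598.5, -24.1, 33.9, 5.9, 0.0] [144.2, 146.9, 147.8]
  post [387, 358] [598.3, 48.9, 33.9, 8.3, -0.8] [144.6, 146.8, 147.7]
```

Call:
{"fn": "apply_moves", "kwargs": {"targets": [[1,0,0.004,0.0,0,0,0],[1,0,0.004,0.015,0,0,0],[1,0,0.004,0.03,0,0,0],[1,0,0.004,0.045,0,0,0],[1,0,0.004,0.055,0,0,0],[1,0,0.004,0.058,0,0,0],[1,0,0.004,0.058,0,0,0]]}}

```text
clock: 22.15
tool_pos: [0.5364, 0.0127, 0.1538]
eef_rot: [0.002, 1.0, 0.0, -0.0]
contact_force: [-0.6, 1.0, -1.4]
width: 0.0578
grip_force: 67.6
```

Call:
{"fn": "apply_moves", "kwargs": {"targets": [[0.2,0,0,0,0,0,0],[-1,0,0,0,0,0,0],[-1,0,0,0,0,0,0],[-1,0,0,0,0,0,0],[-1,0,0,-0.1,0,0,0],[-1,0,0,-0.2,0,0,0],[-1,0,0,-0.2,0,0,0],[-1,0,0,-0.2,0,0,0]]}}

```text
clock: 22.82
tool_pos: [0.5379, 0.0127, 0.216]
eef_rot: [0.002, 1.0, 0.0, 0.002]
contact_force: [-0.3, 0.2, -1.3]
width: 0.085
grip_force: 0.0
```

Run:
```python
from h import *
from workcell import robot
st();c=robot.read_camera("wrist");np.savez("pics/cap.npz",**c)
cv2.imwrite("pics/cap.png",c["img"][:,:,::-1])
for b in blobs(c,.138,.149,(.44,.63,-.05,.08),60):print(*b)
c=robot.read_camera("scene");np.savez("pics/s2.npz",**c);P=cloud(c)
for b in blobs(c,.138,.149,(.44,.63,-.05,.08),60):print("scene",*b)
cv2.imwrite("pics/s2.png",cv2.resize(c["img"][190:260,330:400,::-1],None,fx=8,fy=8,interpolation=cv2.INTER_CUBIC))
c=robot.read_camera("top")
for b in blobs(c,.012,.035,(.3,.75,-.46,.45),100):print(*b)
```

```text
22.82 [0.5379, 0.0127, 0.216] yaw 89.83 w 0.085 g 0 F [-0.3, 0.2, -1.3]
[266, 110] [470.5, -14.9, 32.0, 24.3, -0.2] [140.8, 142.1, 143.2] [246, 224, 163]
[376, 110] [470.6, 41.2, 31.8, 24.3, -0.2] [140.7, 142.0, 143.2] [241, 221, 161]
[321, 213] [540.1, 13.1, 150.4, 80.2, -0.1] [142.1, 144.0, 145.0] [229, 137, 95]
scene [324, 186] [533.6, 12.3, 160.7, 81.8, 0.3] [139.6, 142.9, 145.5] [216, 114, 60]
[396, 154] [673.7, -208.2, 70.3, 40.8, -0.9] [20.3, 24.6, 27.4] [98, 91, 87]
[243, 156] [674.6, 220.7, 70.3, 40.5, 11.0] [18.9, 24.7, 27.7] [98, 91, 88]
[360, 171] [626.2, -107.2, 70.2, 40.1, -56.7] [20.9, 24.6, 27.6] [236, 147, 165]
[187, 193] [572.8, 381.8, 69.7, 41.6, -10.1] [19.5, 24.4, 27.4] [102, 94, 91]
[465, 210] [511.7, -393.4, 69.9, 41.1, 2.2] [17.4, 28.2, 31.1] [74, 70, 69]
[189, 243] [434.3, 375.0, 69.9, 42.1, 7.8] [17.5, 24.4, 27.6] [99, 92, 89]
```

View pics/s2.png

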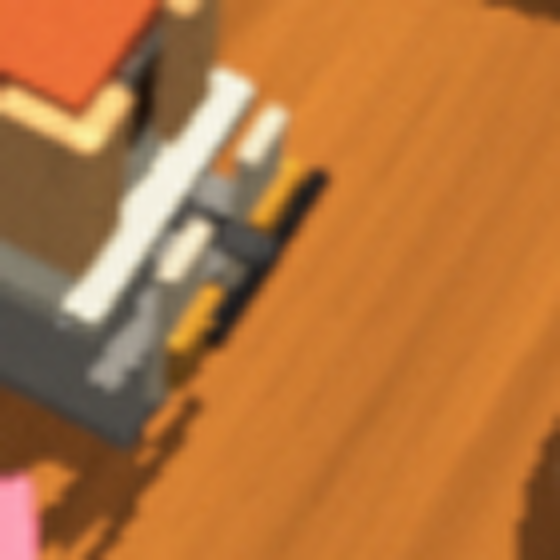

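View pics/cap.png

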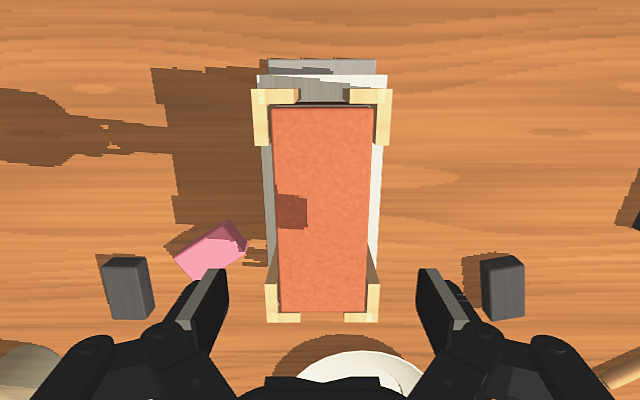

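The crop shows the pointer bar from (215,340) to (325,175), with brass at (280,195) and (195,320) just behind it. The wrist view shows the cap seated flush between all four posts. Next: the brass heights.

Run:
```python
from h import *
import glob
for f in("scene0","s2"):
    c=dict(np.load(f"pics/{f}.npz"));P=cloud(c);h=cv2.cvtColor(c["img"],cv2.COLOR_RGB2HSV)
    box=(P[...,0]>.635)&(P[...,0]<.67)&(abs(P[...,1]-.013)<.045)&(P[...,2]>.008)
    m=box&(h[...,0]>14)&(h[...,0]<30)&(h[...,1]>150)&(h[...,2]>110)
    print(f,"brass");print((P[m]*1e3).round(0).astype(int).tolist())
    k=box&(c["img"].max(-1)<75);print("black z",np.percentile(P[k][:,2],[5,25,50,75,95]).round(4),P[k].mean(0).round(4),k.sum())
```

```text
scene0 brass
[[642, 52, 55], [644, 53, 56], [643, 50, 54], [646, 49, 58], [653, 45, 69], [643, 44, 58], [645, 46, 56], [647, 46, 59], [653, 39, 72], [642, 41, 56], [645, 40, 59], [646, 44, 55], [648, 47, 53], [643, 38, 56], [646, 39, 58], [647, 43, 53], [643, 34, 57], [646, 33, 61], [647, 36, 58], [652, 30, 71], [644, 32, 55], [647, 32, 58], [644, 45, 37], [644, 26, 59], [645, 30, 55], [647, 32, 54], [643, -1, 53], [645, -1, 56], [637, 25, 11], [643, -6, 57], [644, -4, 55], [647, -5, 59], [638, 24, 9], [641, -7, 52], [644, -9, 57], [645, -6, 54], [647, -5, 54], [644, -13, 59], [645, -11, 57], [647, -10, 57], [653, -17, 72], [643, -16, 57], [645, -15, 57], [647, -13, 57], [645, -3, 40], [643, -17, 55], [646, -17, 57], [647, -13, 52], [653, -21, 69], [643, -21, 54], [645, -21, 57], [647, -19, 57], [645, -8, 38], [647, -8, 39], [645, -25, 58], [647, -24, 59], [644, -12, 38], [646, -10, 37], [647, -24, 54], [645, -13, 34], [647, -11, 34], [646, -25, 35]]
black z [0.0682 0.0694 0.0705 0.0717 0.0733] [0.6537 0.0124 0.0706] 59
s2 brass
[[643, 50, 58], [645, 51, 59], [644, 47, 58], [646, 48,
[... 236 characters left out ...]
 32, 58], [644, 46, 37], [644, 27, 59], [646, 27, 60], [647, 31, 55], [645, 43, 38], [647, 26, 57], [645, 39, 38], [643, -1, 55], [645, -1, 57], [637, 26, 10], [642, -4, 53], [645, -6, 59], [646, -2, 54], [644, -8, 55], [646, -7, 56], [647, -4, 52], [643, -11, 55], [645, -11, 57], [647, -10, 57], [642, -16, 57], [644, -14, 55], [647, -13, 57], [644, 0, 34], [653, -16, 67], [644, -18, 57], [646, -17, 58], [647, -13, 52], [646, -4, 37], [643, -22, 57], [645, -21, 56], [647, -20, 58], [645, -8, 37], [644, -24, 57], [646, -22, 56], [644, -11, 35], [646, -10, 36], [647, -23, 52], [645, -14, 37], [647, -12, 35], [646, -25, 35]]
black z [0.0639 0.0649 0.0662 0.0674 0.0684] [0.6548 0.0104 0.0661] 51
```

Upper bar is about 53–58 mm, lower bar top about 38 mm, so the mark is near 45.5 mm. The pointer is near 64.5 mm, so about 3 weights are needed. I'll lay them crosswise side by side on the cap, gripping their 70 mm length.

Call:
{"fn": "apply_moves", "kwargs": {"targets": [[-1,0,0,-0.1,0,0,0.04],[-1,-0.06,-0.1,-0.1,0,0,0.08],[-1,-0.12,-0.2,-0.1,0,0,0.12],[-1,-0.18,-0.3,-0.1,0,0,0.16],[-1,-0.24,-0.4,-0.1,0,0,0.2],[-1,-0.3,-0.5,-0.1,0,0,0.24],[-1,-0.36,-0.6,-0.1,0,0,0.28],[-1,-0.42,-0.7,-0.1,0,0,0.32],[-1,-0.448,-0.736,-0.1,0,0,0.36],[-1,-0.448,-0.736,-0.05,0,0,0.4],[-1,-0.448,-0.736,0.05,0,0,0.44],[-1,-0.448,-0.736,0.1,0,0,0.475]]}}

```text
clock: 23.97
tool_pos: [0.6685, -0.2085, 0.1795]
eef_rot: [0.682, 0.731, -0.001, -0.002]
contact_force: [-0.1, -0.5, -0.3]
width: 0.0854
grip_force: 0.0
```

Run:
```python
from h import *
from workcell import robot
s=st();go(.6723,-.208,.14,-.4);print(s["q"])
```

```text
23.97 [0.6685, -0.2085, 0.1795] yaw 3.93 w 0.0854 g 0 F [-0.1, -0.5, -0.3]
shift [0.0008, 0.0134, 0.1317] turn [-0.0016, -0.0003, 0.024] q7 0.6
[-0.09085655  0.66456618  0.52295544  1.54672412 -0.36538117  1.03448791
  0.59839067]
```

Call:
{"fn": "apply_moves", "kwargs": {"targets": [[-1,0,0.013,0.06,0,0,0.024],[-1,0,0.013,0.13,0,0,0.024],[-1,0,0.013,0.13,0,0,0.024],[-1,0,0.013,0.13,0,0,0.024]]}}

```text
clock: 24.3
tool_pos: [0.6728, -0.2079, 0.1427]
eef_rot: [0.707, 0.707, -0.001, -0.002]
contact_force: [0.4, -0.1, -0.7]
width: 0.0852
grip_force: 0.0
```

Run:
```python
from h import *
from workcell import robot
s=st();c=robot.read_camera("wrist")
for b in blobs(c,.018,.03,(.6,.75,-.3,-.12),60):print(*b)
go(.6723,-.208,.0265,-.4)
```

```text
24.3 [0.6728, -0.2079, 0.1427] yaw 0.03 w 0.0852 g 0 F [0.4, -0.1, -0.7]
[267, 98] [633.8, -133.5, 49.6, 26.5, 0.0] [23.7, 25.3, 26.5] [235, 149, 162]
[332, 237] [681.1, -237.4, 70.1, 39.5, 0.1] [22.5, 25.3, 26.5] [95, 91, 87]
shift [0.0014, -0.0044, 0.3933] turn [-0.0005, 0.0, 0.0023] q7 0.55
```

Run:
```python
from h import *
from workcell import robot
for n in("scene","wrist"):
    c=robot.read_camera(n)
    for b in blobs(c,.015,.035,(.3,.75,-.46,.45),60):print(n,*b)
cv2.imwrite("pics/wa.png",c["img"][:,:,::-1])
print(c["world_from_camera"].round(3))
```

```text
scene [354, 109] [432.1, 373.7, 70.3, 42.9, 7.1] [17.4, 24.3, 27.4] [73, 66, 62]
scene [396, 126] [571.3, 381.4, 69.1, 48.0, -11.1] [17.3, 24.1, 27.6] [74, 68, 64]
scene [260, 173] [333.8, 29.8, 74.9, 66.5, -89.3] [17.7, 21.7, 24.9] [188, 167, 143]
scene [403, 177] [672.2, 218.5, 69.4, 44.5, 11.7] [17.9, 24.2, 27.5] [83, 76, 71]
scene [317, 321] [680.0, -238.2, 70.6, 40.7, -0.1] [20.1, 24.0, 26.9] [77, 71, 67]
scene [211, 341] [509.5, -395.2, 70.4, 40.5, 1.7] [22.3, 28.1, 30.9] [68, 65, 63]
wrist [248, 61] [624.3, -108.4, 70.0, 40.3, -56.9] [23.7, 25.4, 26.6] [232, 150, 164]
wrist [330, 234] [681.2, -237.4, 70.1, 39.5, -0.2] [20.5, 25.3, 26.5] [94, 90, 86]
wrist [16, 371] [381.3, -377.6, 27.5, 13.9, -43.2] [16.1, 24.8, 33.7] [169, 126, 86]
[[ 1.    -0.     0.     0.675]
 [ 0.     0.945  0.328 -0.124]
 [-0.    -0.328  0.945  0.27 ]
 [ 0.     0.     0.     1.   ]]
```

View pics/wa.png

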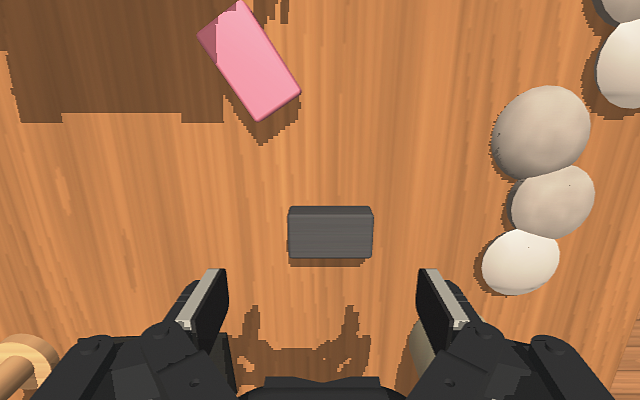

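The wrist view shows weight A at (330,233). It was knocked about 30 mm to (681,-238), so I follow it.

Call:
{"fn": "apply_moves", "kwargs": {"targets": [[-1,-0.099,0.027,0,0,0,0],[-1,-0.099,0.027,0.05,0,0,0],[-1,-0.099,0.027,0.15,0,0,0],[-1,-0.099,0.027,0.25,0,0,0],[-1,-0.099,0.027,0.34,0,0,0],[-1,-0.099,0.027,0.387,0,0,0],[-1,-0.099,0.027,0.387,0,0,0],[0,-0.099,0.027,0.387,0,0,0],[1,-0.099,0.027,0.387,0,0,0],[1,-0.099,0.027,0.387,0,0,0],[1,-0.099,0.027,0.387,0,0,0]], "grip_force": 60}}

```text
clock: 25.37
tool_pos: [0.6836, -0.239, 0.0316]
eef_rot: [0.707, 0.707, 0.001, 0.002]
contact_force: [-0.2, -1.4, 4.8]
width: 0.0677
grip_force: 69.4
```

Run:
```python
from h import *
s=st()
go(.4904,.0132,.25,90)
```

```text
25.37 [0.6836, -0.239, 0.0316] yaw 0.01 w 0.0677 g 69 F [-0.2, -1.4, 4.8]
shift [0.8395, -0.6412, -0.7318] turn [0.0005, 0.0013, -0.4999] q7 0.63
```

Call:
{"fn": "apply_moves", "kwargs": {"targets": [[1,0,0,-0.06,0,0,0],[1,0,0,-0.16,0,0,-0.02],[1,0,0,-0.28,0,0,-0.05],[1,0,0,-0.4,0,0,-0.08],[1,0,0,-0.52,0,0,-0.12],[1,0.08,-0.06,-0.64,0,0,-0.16],[1,0.17,-0.13,-0.73,0,0,-0.2],[1,0.27,-0.21,-0.73,0,0,-0.24],[1,0.37,-0.28,-0.73,0,0,-0.28],[1,0.47,-0.36,-0.73,0,0,-0.32],[1,0.57,-0.44,-0.73,0,0,-0.36],[1,0.67,-0.51,-0.73,0,0,-0.4]]}}

```text
clock: 26.37
tool_pos: [0.5267, -0.0358, 0.2487]
eef_rot: [0.156, 0.988, 0.0, -0.0]
contact_force: [0.5, 0.8, -5.3]
width: 0.0672
grip_force: 70.8
```

Run:
```python
from h import *
s=st()
go(.4904,.0132,.2,90)
```

```text
26.37 [0.5267, -0.0358, 0.2487] yaw 72.03 w 0.0672 g 71 F [0.5, 0.8, -5.3]
shift [0.1653, 0.1182, 0.1624] turn [0.0, -0.0001, -0.0998] q7 1.34
```

Call:
{"fn": "apply_moves", "kwargs": {"targets": [[1,0.08,0.06,0,0,0,-0.04],[1,0.165,0.118,0,0,0,-0.08],[1,0.165,0.118,0.06,0,0,-0.1],[1,0.165,0.118,0.13,0,0,-0.1],[1,0.165,0.118,0.162,0,0,-0.1],[1,0.165,0.118,0.162,0,0,-0.1],[1,0.165,0.118,0.162,0,0,-0.1],[1,0.165,0.118,0.162,0,0,-0.1]]}}

```text
clock: 27.03
tool_pos: [0.4941, 0.0118, 0.2003]
eef_rot: [0.003, 1.0, 0.0, 0.001]
contact_force: [-0.1, -0.0, -4.7]
width: 0.0674
grip_force: 70.7
```

```bash
cat >> h.py <<'E'
def heldw(off=.0316,zcap=None):
    from workcell import robot
    s=st();c=robot.read_camera("wrist");z=s["tool_pos"][2]-off+.025
    p=s["tool_pos"];P=cloud(c)
    for dz in(.006,):
        m=(abs(P[...,2]-z)<dz)&(abs(P[...,0]-p[0])<.03)&(abs(P[...,1]-p[1])<.036)
        print("held",rect(P[m]),np.median(P[m][:,2]).round(4),m.sum())
    for b in blobs(c,.12,.18,(.44,.63,-.05,.08),60):print(*b)
    return c
E
python3 - <<'E'
from h import *
c=heldw();cv2.imwrite("pics/hw.png",c["img"][:,:,::-1])
E
```

```text
27.03 [0.4941, 0.0118, 0.2003] yaw 89.64 w 0.0674 g 71 F [-0.1, -0.0, -4.7]
held [494.2, 11.7, 72.0, 41.1, 89.9] 0.194 12263
[323, 199] [470.5, 13.3, 80.5, 32.9, -89.8] [126.8, 143.1, 176.3] [184, 137, 103]
[324, 349] [579.8, 12.9, 80.3, 55.6, -89.3] [133.8, 143.8, 144.8] [235, 158, 111]
```

View pics/hw.png

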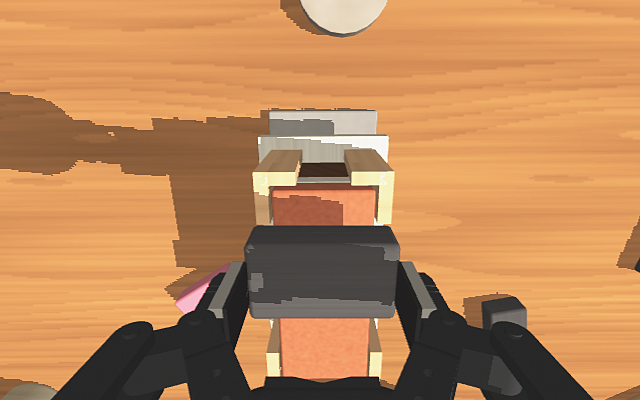

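The wrist view shows the weight held crosswise at (322,270) over the near part of the cap. I shift it slightly and lower it.

Call:
{"fn": "apply_moves", "kwargs": {"targets": [[1,0.012,0.005,0,0,0,-0.002],[1,0.012,0.005,0.03,0,0,-0.002],[1,0.012,0.005,0.06,0,0,-0.002],[1,0.012,0.005,0.08,0,0,-0.002],[1,0.012,0.005,0.095,0,0,-0.002],[1,0.012,0.005,0.104,0,0,-0.002],[1,0.012,0.005,0.104,0,0,-0.002],[1,0.012,0.005,0.104,0,0,-0.002]]}}

```text
clock: 27.75
tool_pos: [0.4895, 0.0137, 0.1681]
eef_rot: [-0.001, 1.0, 0.0, -0.0]
contact_force: [-2.5, -0.1, -0.1]
width: 0.0673
grip_force: 71.3
```

Call:
{"fn": "apply_moves", "kwargs": {"targets": [[0.3,0,0,0,0,0,0],[-1,0,0,0,0,0,0],[-1,0,0,0,0,0,0],[-1,0,0,0,0,0,0],[-1,0,0,-0.1,0,0,0],[-1,0,0,-0.2,0,0,0],[-1,0,0,-0.27,0,0,0],[-1,0,0,-0.27,0,0,0]]}}

```text
clock: 28.42
tool_pos: [0.4929, 0.0138, 0.2539]
eef_rot: [-0.0, 1.0, 0.001, 0.005]
contact_force: [1.0, 0.4, 0.8]
width: 0.0854
grip_force: 0.0
```

```bash
cat >> h.py <<'E'
def press(tag=None):
    from workcell import robot
    c=robot.read_camera("scene");P=cloud(c);h=cv2.cvtColor(c["img"],cv2.COLOR_RGB2HSV)
    box=(P[...,0]>.635)&(P[...,0]<.67)&(abs(P[...,1]-.013)<.045)&(P[...,2]>.008)
    k=box&(c["img"].max(-1)<75)&(P[...,0]>.65);print("black z",np.percentile(P[k][:,2],[5,50,95]).round(4),k.sum())
    for b in blobs(c,.12,.15,(.44,.63,-.05,.08),60):print("posts/cap",*b)
    for b in blobs(c,.15,.2,(.44,.63,-.05,.08),60):print("weights",*b)
    if tag:
        np.savez(f"pics/{tag}.npz",**c);cv2.imwrite(f"pics/{tag}.png",cv2.resize(c["img"][190:260,330:400,::-1],None,fx=8,fy=8,interpolation=cv2.INTER_CUBIC))
E
python3 - <<'E'
from h import *
from workcell import robot
st();press()
c=robot.read_camera("wrist")
for b in blobs(c,.15,.175,(.44,.63,-.05,.08),60):print("w",*b)
for b in blobs(c,.12,.15,(.44,.63,-.05,.08),60):print("c",*b)
c=robot.read_camera("top")
for b in blobs(c,.015,.035,(.3,.75,-.46,.45),60):print("top",*b[:2])
go(.673,.2195,.25,11-0)
E
```

```text
28.42 [0.4929, 0.0138, 0.2539] yaw 90.05 w 0.0854 g 0 F [1.0, 0.4, 0.8]
black z [0.0558 0.0582 0.0612] 47
posts/cap [325, 190] [533.3, 13.0, 161.9, 83.1, 0.0] [124.0, 134.7, 140.5] [197, 106, 58]
weights [304, 171] [490.2, 13.3, 70.5, 41.7, -88.6] [153.5, 160.0, 162.9] [72, 66, 61]
w [321, 209] [489.5, 14.1, 70.3, 39.8, -90.0] [157.3, 161.0, 162.1] [98, 93, 89]
c [319, 168] [470.0, 13.1, 80.3, 31.8, 89.8] [124.4, 134.5, 145.7] [173, 136, 101]
c [320, 285] [567.4, 13.0, 94.6, 80.2, -0.1] [133.3, 135.9, 137.0] [233, 146, 102]
top [243, 156] [674.9, 220.4, 70.5, 40.6, 10.3]
top [360, 171] [626.0, -106.9, 69.8, 39.9, -56.6]
top [187, 193] [572.7, 381.2, 70.0, 40.1, -9.5]
top [466, 210] [511.8, -393.9, 69.9, 41.1, 2.4]
top [188, 243] [434.2, 374.9, 69.7, 41.8, 7.3]
shift [-0.6121, 0.6854, -0.003] turn [0.0001, 0.0001, 0.4393] q7 1.52
```

Call:
{"fn": "apply_moves", "kwargs": {"targets": [[-1,-0.08,0.09,0,0,0,0.04],[-1,-0.17,0.19,0,0,0,0.08],[-1,-0.26,0.29,0,0,0,0.12],[-1,-0.35,0.39,0,0,0,0.16],[-1,-0.44,0.49,0,0,0,0.2],[-1,-0.53,0.59,0,0,0,0.24],[-1,-0.612,0.685,0,0,0,0.28],[-1,-0.612,0.685,0,0,0,0.32],[-1,-0.612,0.685,0.08,0,0,0.36],[-1,-0.612,0.685,0.16,0,0,0.4],[-1,-0.612,0.685,0.25,0,0,0.439],[-1,-0.612,0.685,0.36,0,0,0.439]]}}

```text
clock: 29.57
tool_pos: [0.6731, 0.2193, 0.1392]
eef_rot: [0.638, 0.77, -0.0, 0.0]
contact_force: [0.7, 1.0, 0.2]
width: 0.0851
grip_force: 0.0
```

Run:
```python
from h import *
from workcell import robot
s=st();c=robot.read_camera("wrist")
for b in blobs(c,.018,.03,(.55,.75,.1,.35),60):print(*b)
P=cloud(c)
q=[b for b in blobs(c,.018,.03,(.55,.75,.1,.35),60)]
b=max(q,key=lambda b:b[1][2]);go(b[1][0]/1e3,b[1][1]/1e3,.0265,b[1][4])
```

```text
29.57 [0.6731, 0.2193, 0.1392] yaw 10.75 w 0.0851 g 0 F [0.7, 1.0, 0.2]
[322, 202] [672.8, 220.6, 70.2, 40.0, 10.8] [23.3, 25.3, 26.5] [95, 89, 84]
shift [0.0063, 0.0203, 0.347] turn [-0.004, 0.001, 0.001] q7 0.03
```

Call:
{"fn": "apply_moves", "kwargs": {"targets": [[-1,0,0,0,0,0,0],[-1,0,0,0,0,0,0],[-1,0,0,0,0,0,0]]}}

```text
clock: 29.87
tool_pos: [0.6743, 0.2195, 0.1429]
eef_rot: [0.636, 0.772, 0.001, 0.001]
contact_force: [-0.1, 0.4, 0.2]
width: 0.0853
grip_force: 0.0
```

Run:
```python
from h import *
st();go(.6728,.2206,.0265,10.8)
```

```text
29.87 [0.6743, 0.2195, 0.1429] yaw 11.06 w 0.0853 g 0 F [-0.1, 0.4, 0.2]
shift [0.0046, -0.0053, 0.388] turn [0.0009, -0.0001, 0.0014] q7 0.03
```

Call:
{"fn": "apply_moves", "kwargs": {"targets": [[-1,0.004,-0.004,0.08,0,0,0.001],[-1,0.004,-0.004,0.18,0,0,0.001],[-1,0.004,-0.004,0.28,0,0,0.001],[-1,0.004,-0.004,0.35,0,0,0.001],[-1,0.004,-0.004,0.388,0,0,0.001],[-1,0.004,-0.004,0.388,0,0,0.001],[0,0.004,-0.004,0.388,0,0,0.001],[1,0.004,-0.004,0.388,0,0,0.001],[1,0.004,-0.004,0.388,0,0,0.001],[1,0.004,-0.004,0.388,0,0,0.001]], "grip_force": 60}}

```text
clock: 30.7
tool_pos: [0.6735, 0.2207, 0.0276]
eef_rot: [0.637, 0.771, 0.002, 0.001]
contact_force: [-1.2, -1.5, 7.0]
width: 0.0681
grip_force: 71.2
```

Run:
```python
from h import *
st();go(.5784,.0132,.25,90)
```

```text
30.7 [0.6735, 0.2207, 0.0276] yaw 10.86 w 0.0681 g 71 F [-1.2, -1.5, 7.0]
shift [-0.619, -0.4385, -0.7437] turn [0.0013, 0.0007, -0.4396] q7 0.07
```

Call:
{"fn": "apply_moves", "kwargs": {"targets": [[1,0,0,-0.06,0,0,0],[1,0,0,-0.16,0,0,-0.02],[1,0,0,-0.28,0,0,-0.05],[1,0,0,-0.4,0,0,-0.09],[1,0,0,-0.52,0,0,-0.13],[1,-0.06,-0.04,-0.64,0,0,-0.17],[1,-0.14,-0.1,-0.74,0,0,-0.21],[1,-0.24,-0.17,-0.74,0,0,-0.25],[1,-0.34,-0.24,-0.74,0,0,-0.29],[1,-0.44,-0.31,-0.74,0,0,-0.33],[1,-0.54,-0.38,-0.74,0,0,-0.37],[1,-0.619,-0.438,-0.74,0,0,-0.41]]}}

```text
clock: 31.7
tool_pos: [0.5755, 0.0098, 0.2466]
eef_rot: [0.048, 0.999, -0.001, -0.001]
contact_force: [-0.3, -0.7, -5.3]
width: 0.0679
grip_force: 70.9
```

Call:
{"fn": "apply_moves", "kwargs": {"targets": [[1,0,0,0,0,0,-0.03],[1,0,0,0.05,0,0,-0.03],[1,0,0,0.12,0,0,-0.03],[1,0,0,0.16,0,0,-0.03],[1,0,0,0.16,0,0,-0.03],[1,0,0,0.16,0,0,-0.03],[1,0,0,0.16,0,0,-0.03]]}}

```text
clock: 32.28
tool_pos: [0.5781, 0.0133, 0.1994]
eef_rot: [0.002, 1.0, -0.0, 0.001]
contact_force: [1.1, -0.2, -5.2]
width: 0.0681
grip_force: 70.9
```

Run:
```python
from h import *
heldw(.0290)
```

```text
32.28 [0.5781, 0.0133, 0.1994] yaw 89.74 w 0.0681 g 71 F [1.1, -0.2, -5.2]
held [579.1, 13.4, 72.0, 40.9, -89.9] 0.1971 12931
[320, 112] [518.7, 13.2, 128.8, 80.3, -0.0] [134.2, 158.8, 162.3] [171, 132, 108]
```

Call:
{"fn": "apply_moves", "kwargs": {"targets": [[1,0.002,0,0.03,0,0,-0.001],[1,0.002,0,0.06,0,0,-0.001],[1,0.002,0,0.09,0,0,-0.001],[1,0.002,0,0.115,0,0,-0.001],[1,0.002,0,0.13,0,0,-0.001],[1,0.002,0,0.141,0,0,-0.001],[1,0.002,0,0.141,0,0,-0.001],[1,0.002,0,0.141,0,0,-0.001]]}}

```text
clock: 33.0
tool_pos: [0.5768, 0.0132, 0.1565]
eef_rot: [0.001, 1.0, 0.0, -0.0]
contact_force: [-2.5, 0.3, -0.3]
width: 0.0677
grip_force: 71.5
```

Call:
{"fn": "apply_moves", "kwargs": {"targets": [[0.3,0,0,0,0,0,0],[-1,0,0,0,0,0,0],[-1,0,0,0,0,0,0],[-1,0,0,0,0,0,0],[-1,0,0,-0.1,0,0,0],[-1,0,0,-0.2,0,0,0],[-1,0,0,-0.3,0,0,0],[-1,0.1,0,-0.3,0,0,0],[-1,0.2,0.1,-0.3,0,0,0],[-1,0.3,0.2,-0.3,0,0,0],[-1,0.3,0.3,-0.3,0,0,0],[-1,0.3,0.3,-0.3,0,0,0]]}}

```text
clock: 34.0
tool_pos: [0.486, 0.1098, 0.2475]
eef_rot: [-0.003, 1.0, 0.002, 0.001]
contact_force: [-0.0, 0.9, 1.1]
width: 0.0854
grip_force: 0.0
```

Run:
```python
from h import *
from workcell import robot
st();press("s3")
c=robot.read_camera("top");np.savez("pics/t3.npz",**c)
for b in blobs(c,.14,.17,(.44,.63,-.05,.08),40):print("w",*b)
for b in blobs(c,.1,.14,(.44,.63,-.05,.08),40):print("w",*b)
```

```text
34.0 [0.486, 0.1098, 0.2475] yaw 90.4 w 0.0854 g 0 F [-0.0, 0.9, 1.1]
black z [0.0474 0.05   0.0525] 41
posts/cap [322, 190] [533.8, 12.3, 160.3, 81.9, 0.3] [122.2, 127.6, 147.7] [157, 89, 52]
weights [304, 172] [490.2, 13.3, 71.2, 40.0, -89.8] [150.4, 152.3, 155.0] [69, 64, 60]
weights [336, 188] [577.4, 13.0, 70.8, 39.7, -89.5] [150.3, 152.6, 155.0] [81, 73, 69]
w [315, 183] [580.0, 14.1, 68.5, 39.9, 89.2] [149.2, 152.4, 155.0] [101, 93, 89]
w [316, 219] [492.2, 15.3, 67.9, 38.9, 89.1] [149.7, 152.3, 155.0] [92, 84, 82]
w [316, 174] [600.2, 13.6, 78.6, 32.6, 89.9] [118.5, 125.5, 129.0] [226, 184, 127]
w [315, 201] [536.7, 14.4, 59.4, 47.8, -88.6] [125.0, 127.5, 130.2] [224, 120, 74]
w [324, 229] [472.5, 7.8, 67.2, 29.8, 89.2] [123.5, 126.1, 129.4] [155, 106, 75]
w [305, 231] [465.5, 40.9, 22.2, 15.0, 88.6] [113.9, 124.6, 127.1] [183, 149, 100]
```

View pics/s3.png

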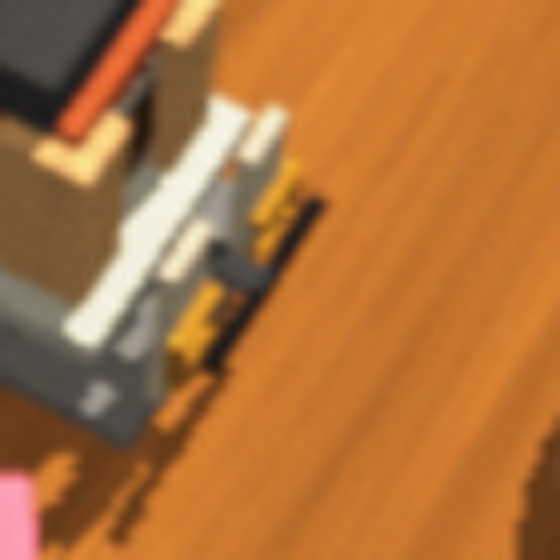

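The crop shows the pointer from (215,365) to (320,205), hanging in front of brass bars that are now visible above it at (270,205) and (195,330). The margin is unclear, so I take a tilted side view with the wrist camera from +y.

Run:
```python
from h import *
s=st();R0=R.from_quat(s["eef_rot"]);p=np.array(s["tool_pos"]);r=2**-.5
T=np.array([[0,1,0],[r,0,-r],[-r,0,-r]]);print(np.linalg.det(T))
for y,z in((.17,.27),(.105,.145)):
    d=R0.inv().apply(np.array([.65,y,z])-p)/.3
    print(d.round(3),((R0.inv()*R.from_matrix(T)).as_rotvec()/np.pi).round(4))
```

```text
34.1 [0.4876, 0.1046, 0.2472] yaw 90.07 w 0.0854 g 0 F [0.2, -0.1, -0.0]
1.0
[-0.542  0.217 -0.074] [ 0.1963 -0.1949  0.4718]
[-0.54   0.     0.342] [ 0.1963 -0.1949  0.4718]
```

Call:
{"fn": "apply_moves", "kwargs": {"targets": [[-1,-0.1,0.05,-0.05,0.014,-0.014,0.034],[-1,-0.2,0.1,-0.07,0.028,-0.028,0.067],[-1,-0.3,0.15,-0.07,0.042,-0.042,0.101],[-1,-0.4,0.217,-0.07,0.056,-0.056,0.135],[-1,-0.5,0.217,-0.07,0.07,-0.07,0.168],[-1,-0.54,0.217,-0.07,0.084,-0.084,0.202],[-1,-0.54,0.217,-0.07,0.098,-0.097,0.236],[-1,-0.54,0.217,-0.07,0.112,-0.111,0.27],[-1,-0.54,0.217,-0.07,0.126,-0.125,0.303],[-1,-0.54,0.217,-0.07,0.14,-0.139,0.337],[-1,-0.54,0.217,-0.07,0.154,-0.153,0.371],[-1,-0.54,0.217,-0.07,0.168,-0.167,0.405]]}}

```text
clock: 35.1
tool_pos: [0.65, 0.1674, 0.2678]
eef_rot: [0.583, 0.738, -0.241, 0.24]
contact_force: [0.2, 1.0, 0.1]
width: 0.0853
grip_force: 0.0
```

Run:
```python
from h import *
s=st();R0=R.from_quat(s["eef_rot"]);p=np.array(s["tool_pos"]);r=2**-.5;print(np.round(s["q"],2))
T=np.array([[0,1,0],[r,0,-r],[-r,0,-r]])
d=R0.inv().apply(np.array([.65,.12,.155])-p)/.3
print(d.round(3),((R0.inv()*R.from_matrix(T)).as_rotvec()/np.pi).round(4))
```

```text
35.1 [0.65, 0.1674, 0.2678] yaw 11.78 w 0.0853 g 0 F [0.2, 1.0, 0.1]
[-0.85  0.66  0.46  1.47  0.39  1.33 -0.36]
[ 0.122 -0.004  0.389] [ 0.0262 -0.0271  0.0646]
```

Call:
{"fn": "apply_moves", "kwargs": {"targets": [[-1,0.03,0,0.1,0.013,-0.013,0.032],[-1,0.06,0,0.2,0.026,-0.027,0.064],[-1,0.09,0,0.3,0.026,-0.027,0.064],[-1,0.122,0,0.389,0.026,-0.027,0.064],[-1,0.122,0,0.389,0.026,-0.027,0.064],[-1,0.122,0,0.389,0.026,-0.027,0.064],[-1,0.122,0,0.389,0.026,-0.027,0.064]]}}

```text
clock: 35.68
tool_pos: [0.6516, 0.1215, 0.1561]
eef_rot: [0.651, 0.657, -0.269, 0.27]
contact_force: [1.2, 0.5, 1.6]
width: 0.0853
grip_force: 0.0
```

Run:
```python
from h import *
from workcell import robot
st();c=robot.read_camera("wrist");np.savez("pics/side.npz",**c)
print(c["world_from_camera"].round(3))
T=c["world_from_camera"];q=np.linalg.inv(T)@np.array([.65,.03,.046,1]);u=c["K"]@np.array([q[0],-q[1],-q[2]]);u=(u/u[2])[:2].astype(int);print(u)
x0=max(0,u[0]-50);y0=max(0,u[1]-40)
print(x0,y0);cv2.imwrite("pics/side.png",cv2.resize(c["img"][y0:y0+80,x0:x0+100,::-1],None,fx=7,fy=7,interpolation=cv2.INTER_CUBIC))
```

```text
35.68 [0.6516, 0.1215, 0.1561] yaw 0.44 w 0.0853 g 0 F [1.2, 0.5, 1.6]
[[ 1.    -0.006 -0.006  0.651]
 [ 0.008  0.44   0.898  0.269]
 [-0.003 -0.898  0.44   0.185]
 [ 0.     0.     0.     1.   ]]
[318 179]
268 139
```

View pics/side.png

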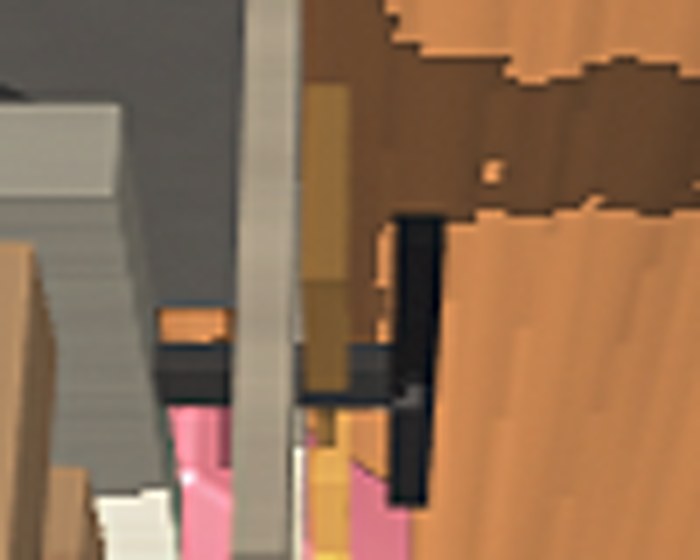

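The side view is inverted, with world up pointing down in the picture. It shows the pointer end at (418,220)-(410,500) and brass at (325,85)-(325,390) and below (325,440). I use the depth for numbers.

Run:
```python
from h import *
c=dict(np.load("pics/side.npz"));P=cloud(c)*1e3
for v in range(146,226,2):
    print(v,[(P[v,u].round(0).astype(int).tolist(),c["img"][v,u].tolist()) for u in (314,326)])
```

```text
146 [([645, 14, 1], [108, 75, 48]), ([656, 12, 0], [103, 70, 45])]
148 [([645, 10, 0], [108, 74, 48]), ([656, 11, 1], [107, 73, 46])]
150 [([645, 7, 1], [104, 71, 46]), ([656, 7, 0], [106, 72, 45])]
152 [([646, 53, 35], [145, 106, 58]), ([656, 4, 0], [107, 73, 47])]
154 [([646, 51, 35], [143, 106, 57]), ([657, 1, 1], [106, 73, 45])]
156 [([646, 51, 37], [144, 105, 57]), ([657, -4, 0], [107, 73, 46])]
158 [([646, 51, 39], [143, 105, 57]), ([657, -7, 0], [107, 73, 46])]
160 [([646, 51, 41], [144, 106, 58]), ([657, -9, 1], [106, 74, 46])]
162 [([646, 53, 44], [144, 106, 58]), ([657, -13, 1], [106, 73, 47])]
164 [([646, 52, 45], [143, 105, 57]), ([657, -16, 1], [107, 73, 47])]
166 [([646, 52, 47], [144, 105, 58]), ([657, -20, 1], [106, 72, 46])]
168 [([646, 52, 49], [143, 105, 57]), ([657, -26, 0], [114, 77, 49])]
170 [([646, 52, 51], [144, 105, 58]), ([655, 48, 48], [19, 24, 27])]
172 [([646, 52, 53], [144, 106, 58]), ([655, 50, 51], [27, 27, 28])]
174 [([646, 53, 55], [143, 105, 57]), ([656, 47, 51], [23, 23, 25])]
176 [([646, 52, 56], [143, 105, 57]), ([656, 45, 52], [27, 26, 27])]
17
[... 984 characters left out ...]
, 89]), ([657, -9, 52], [39, 37, 38])]
208 [([646, 0, 59], [219, 160, 83]), ([657, -15, 51], [39, 37, 38])]
210 [([646, -5, 58], [220, 162, 83]), ([657, -20, 51], [24, 29, 31])]
212 [([645, -10, 58], [220, 162, 84]), ([659, -136, 0], [201, 117, 107])]
214 [([645, -14, 58], [220, 162, 84]), ([659, -142, 1], [184, 109, 99])]
216 [([645, -19, 58], [219, 161, 82]), ([659, -148, 1], [187, 111, 102])]
218 [([645, -23, 58], [240, 202, 92]), ([660, -156, 0], [188, 111, 103])]
220 [([644, -106, 25], [245, 151, 174]), ([660, -161, 1], [192, 113, 104])]
222 [([644, -111, 26], [242, 147, 163]), ([660, -171, 0], [193, 112, 103])]
224 [([644, -117, 26], [241, 147, 160]), ([660, -177, 1], [207, 117, 111])]
```

Call:
{"fn": "apply_moves", "kwargs": {"targets": [[-1,0,0,-0.05,0,0,0],[-1,0,0,-0.05,0,0,0],[-1,0,0,-0.05,0,0,0],[-1,0,0,-0.05,0,0,0],[-1,0,0,-0.05,0,0,0],[-1,0,0,-0.05,0,0,0]]}}

```text
clock: 36.23
tool_pos: [0.6501, 0.1316, 0.1651]
eef_rot: [0.651, 0.657, -0.27, 0.269]
contact_force: [0.3, 0.6, -0.4]
width: 0.0857
grip_force: 0.0
```

Run:
```python
from h import *
from workcell import robot
st()
A=[]
for i in range(4):
    c=robot.read_camera("wrist");P=cloud(c)*1e3;h=cv2.cvtColor(c["img"],cv2.COLOR_RGB2HSV)
    near=(P[...,0]>640)&(P[...,0]<664)&(abs(P[...,1]-13)<45)&(P[...,2]>25)
    br=near&(h[...,0]>12)&(h[...,0]<30)&(h[...,1]>110)
    bk=near&(c["img"].max(-1)<60)&(P[...,0]>653)&(P[...,1]<40)&(P[...,1]>-15)
    top=br&(P[...,1]<46)&(P[...,1]>28)&(P[...,2]>50)
    end=br&(P[...,1]>49)
    low=br&(P[...,2]<44)&(P[...,1]<45)
    A.append([np.median(P[bk][:,2]),np.median(P[top][:,2]),np.percentile(P[end][:,2],2),np.percentile(P[end][:,2],98),np.median(P[low][:,2]) if low.any() else 0,bk.sum(),top.sum(),end.sum()])
print("pointer top, upper bar top, end lo, end hi, low top\n",np.round(A,1))
for n in ("top",):
    c=robot.read_camera(n)
    for b in blobs(c,.14,.17,(.44,.63,-.05,.08),40):print("w",*b[:3])
    for b in blobs(c,.015,.035,(.3,.75,-.46,.45),60):print("top",*b[:2])
```

```text
36.23 [0.6501, 0.1316, 0.1651] yaw 0.42 w 0.0857 g 0 F [0.3, 0.6, -0.4]
pointer top, upper bar top, end lo, end hi, low top
 [[ 51.4  58.   33.1  58.5  38.7 154.   69.  172. ]
 [ 51.4  58.1  33.5  58.3  38.6 158.   71.  171. ]
 [ 51.4  58.1  33.2  58.5  38.9 153.   69.  170. ]
 [ 51.5  58.1  34.1  58.3  38.5 151.   66.  164. ]]
w [315, 183] [580.0, 14.1, 68.6, 39.8, 89.1] [149.4, 152.4, 155.0]
w [315, 219] [492.2, 15.5, 68.3, 39.0, 89.1] [149.5, 152.2, 155.1]
top [360, 171] [626.2, -107.2, 69.9, 40.2, -56.7]
top [187, 193] [572.6, 381.1, 69.8, 41.3, -9.4]
top [465, 210] [511.7, -393.7, 69.8, 40.6, 2.2]
top [188, 243] [434.3, 375.0, 69.8, 41.1, 7.1]
top [312, 278] [334.0, 31.3, 72.0, 68.0, 89.6]
```

The pointer spans about 47.4 to 51.4 mm and the gap between the bars is 38.6 to 53.4 mm, so the pointer lies between the marks with about 2 mm of margin. A third weight would drop it close to the lower limit. I'm handing in.

```bash
python3 -c "
from workcell import robot
print(robot.close_job())"
```

```text
the job is handed in; nothing more can be done
None
```

I handed the job in at about 36 s: weight0 is on the mat, the block, the only spacer there was and the cap are seated in the pocket, and two weights lie on the cap with the pointer between the brass marks, about 2 mm below the upper one by my measurement (no result was returned).

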